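# Stack the washed cheese moulds on the stand and cover them

### The arm

A 6-joint arm with a two-finger parallel gripper is mounted at the origin on the work surface. World frame = base frame: x ahead of the robot, y to its left, z up, the work surface at z = 0. Lengths are in m, angles in rad, forces in N, time in s.
With the tool pointing down it reaches from about 0.3 to 0.85 m from the base axis. Payload 4.2 kg.
Tool frame: the origin (TCP) lies on the mounting face of the last link; the fingertips stand 191 mm ahead of it and the grasp point (between the pads) lies 172 mm ahead of it; z points along the fingers, y is the line along which they close (so a half turn about z gives the same grasp; the last joint's range is limited). The gripper opens to 91 mm and grips with 3 to 60 N. Pads are 32 mm wide; open, the fingers measure 118 mm over their backs; the gripper's body (76 mm by 178 mm) begins 60 mm behind the grasp point.
Start: joints at [-1.238, 0.32, 1.565, -0, 1.257, -0.02], TCP at [0.199, -0.54, 0.405] pointing down, gripper open.
Joint ranges: [-3.11, 3.11], [-0.84, 2.01], [0.21, 2.61], [-1.34, 4.49], [0.05, 2.63], [-2.56, 2.56]. Speed limits (rad/s): [2.57, 2.57, 3.14, 3.14, 3.14, 3.14].

### API

Orientations are given as a unit quaternion [x, y, z, w].
In Python, from workcell import sensors, cams, ctrl gives the robot as it stands. The module is installed in compiled form; this text tells all that it offers.
- The arm moves only by the shell command python3 -m handwheel 'ROWS' [FORCE]. ROWS is JSON, a list of rows, each an object of numbers: "tx", "ty", "tz": the shift along the tool's x, y, z in cm; "spin": the turn about the tool's z in degrees; "claw": the finger opening in cm, from 0 to 9.12. A call has 1 to 20 rows; each row shifts and turns the commanded pose from where the row before left it, along the tool's axes as they then stand; what a row does not reach is not made up. A row lasts 1/12 s, in which the tool goes at most 41.7 mm and 7.16 degrees, less where a joint would pass 70% of its speed; a pose out of reach is approached as far as the arm can. A call is refused whole if a number of a shift passes 4.17 or a number of a turn 7.16, either way. A call with a gripper value outside its range is refused whole. The fingers move at their own pace and stop on an object; FORCE is the grip in N (left out, the last holds). Time passes only in rows, so rows that do not move let the fingers close. It gives the time, the measured TCP pose, the force, the opening and the grip force at its end, in the units of the state.
- sensors.observe(): the state, without advancing time (a new reading comes with each control period).
- cams.capture(name): name is "scene" or "side" or "wrist"; returns a dict with "color" (480x640x3 uint8, red, green, blue), "fovy" (degrees; the focal length in pixels is half the picture's height over the tangent of half this angle, whatever the lens; pixels are square), "cx", "cy" (the principal point, pixels), "world_from_camera" (4x4, takes a point from camera to world coordinates). Camera axes: x right, y up, looking along -z (the intrinsics and any distortion apply to the point x, -y, -z); pixel columns grow to the right and rows downward; lengths in m; the calibration is good to about 2 mm. A picture is of the moment at which its call begins. There is no depth.
- ctrl.close_job(): hands the job in; it is judged then, once.
The state is a dict: "clock": time; "q": joint angles; "dq": joint speeds; "effort": joint torques, N m; "tcp_pos": TCP position; "tcp_rot": TCP orientation; "ft_force": force on the tool from outside, world axes, zero at the start; "ft_torque": the same for the moment, N m; "gripper_width": opening from 0.0 (shut) to 1.0 (fully open); "grip_force": force on a finger pad.
Only numpy, scipy, OpenCV 4.12 (cv2) and the standard library are available. Lean on these libraries where they do the work, as an engineer would, in place of code of your own. Each camera call takes 0.05 s, during which the arm holds its last target. There are 200 camera calls.

### The job

Clear the round stand by setting its cheese upright in the free place on the raised ripening board, between the two cheeses there. Then nest all the empty moulds, mouth up, into one fully nested stack centred on the stand, and last of all set the loose knobbed cover on the topmost mould so that it sits seated and level. Leave the jar and the brush where they are.

Things in the scene. Friction and masses are not known exactly. Their poses are not given: they have to be found in the camera images.
- mould0: one of 4 to 6 identical white tapered cheese moulds (cups) standing mouth up, 70 mm high, 70 g. Foot 40 mm across, cone to 53 mm at height 42, then an upright collar 66 mm across up to the rim; mouth 57 mm inside. Grip the collar's outside from above. Origin: centre of underside, z to the mouth. Fully nested, the collar's lower edge rests on the rim below: each adds 28 mm. May be absent
- mould1: another mould, the same as mould0 (may be absent)
- mould2: another mould, the same as mould0 (may be absent)
- mould3: another mould, the same as mould0 (may be absent)
- mould4: another mould, the same as mould0 (may be absent)
- mould5: another mould, the same as mould0 (may be absent)
- cover: loose steel cover lying among the moulds, knob up, 36 mm high, 120 g: disc 76 mm across, 5 mm thick; below it a round step 48 mm across, 5 mm deep that drops into a mould's mouth; on it a black knob 28 mm across, 26 mm high. Origin: centre of the step's underside, z up through the knob. Seated, the disc lies on the rim and the origin is 65 mm above that mould's origin.
- cheese: small yellow cheese standing on the round stand at the start: plain cylinder 64 mm across, 42 mm high, 200 g. Origin: centre of its underside, z up.
- stand: fixed raised round stainless stand: foot plate 110 mm across, narrow column, flat round top plate 80 mm across, its surface 50 mm above the table. Origin: centre of its underside.
- stand_top (a point): centre of the stand's top surface, 50 mm above the table
- board: fixed raised wooden ripening board 360 mm long (its x axis) and 110 mm wide (y), its top 60 mm above the table, on two wooden feet; a cheese of the same kind is fixed near either end, 125 mm from the middle along x. Origin: centre of its underside at table height.
- board_gap (a point): middle of the free place on the board between the two cheeses, on the board's top surface; x along the board, y across it
- jar: bystander: glass jar with a steel cap, 52 mm across, 80 mm high, near the stand; origin at the underside
- brush: bystander: brush 200 mm long lying on the table in front of the board; origin at its middle

How it is judged:
On the way, in this order (a step that is already met when the one before it is completed fails the run):
1. the cheese stands in the free place on the board (z of cheese in the frame of board_gap between -0.004 and 0.005 m and x of cheese in the frame of board_gap between -0.055 and 0.055 m and y of cheese in the frame of board_gap between -0.035 and 0.035 m and angle between cheese's own z axis and vertical below 0.1 rad and linear speed of cheese below 0.02 m/s), for 0.2 s.
2. all moulds that are present are nested in one upright stack on the stand (angle between each of mould0, mould1, mould2, mould3, mould4, mould5's own z axis and vertical below 0.06 rad and horizontal distance between each of mould0, mould1, mould2, mould3, mould4, mould5 and stand_top below 0.014 m and linear speed of each of mould0, mould1, mould2, mould3, mould4, mould5 below 0.02 m/s and (z of mould0 in the frame of stand_top between -0.004 and 0.004 m or (horizontal distance between mould0 and mould1 below 0.006 m and z of mould0 in the frame of mould1 between 0.024 and 0.0315 m) or (horizontal distance between mould0 and mould2 below 0.006 m and z of mould0 in the frame of mould2 between 0.024 and 0.0315 m) or (horizontal distance between mould0 and mould3 below 0.006 m and z of mould0 in the frame of mould3 between 0.024 and 0.0315 m) or (horizontal distance between mould0 and mould4 below 0.006 m and z of mould0 in the frame of mould4 between 0.024 and 0.0315 m) or (horizontal distance between mould0 and mould5 below 0.006 m and z of mould0 in the frame of mould5 between 0.024 and 0.0315 m)) and (z of mould1 in the frame of stand_top between -0.004 and 0.004 m or (horizontal distance between mould1 and mould0 below 0.006 m and z of mould1 in the frame of mould0 between 0.024 and 0.0315 m) or (horizontal distance between mould1 and mould2 below 0.006 m and z of mould1 in the frame of mould2 between 0.024 and 0.0315 m) or (horizontal distance between mould1 and mould3 below 0.006 m and z of mould1 in the frame of mould3 between 0.024 and 0.0315 m) or (horizontal distance between mould1 and mould4 below 0.006 m and z of mould1 in the frame of mould4 between 0.024 and 0.0315 m) or (horizontal distance between mould1 and mould5 below 0.006 m and z of mould1 in the frame of mould5 between 0.024 and 0.0315 m)) and (z of mould2 in the frame of stand_top between -0.004 and 0.004 m or (horizontal distance between mould2 and mould0 below 0.006 m and z of mould2 in the frame of mould0 between 0.024 and 0.0315 m) or (horizontal distance between mould2 and mould1 below 0.006 m and z of mould2 in the frame of mould1 between 0.024 and 0.0315 m) or (horizontal distance between mould2 and mould3 below 0.006 m and z of mould2 in the frame of mould3 between 0.024 and 0.0315 m) or (horizontal distance between mould2 and mould4 below 0.006 m and z of mould2 in the frame of mould4 between 0.024 and 0.0315 m) or (horizontal distance between mould2 and mould5 below 0.006 m and z of mould2 in the frame of mould5 between 0.024 and 0.0315 m)) and (z of mould3 in the frame of stand_top between -0.004 and 0.004 m or (horizontal distance between mould3 and mould0 below 0.006 m and z of mould3 in the frame of mould0 between 0.024 and 0.0315 m) or (horizontal distance between mould3 and mould1 below 0.006 m and z of mould3 in the frame of mould1 between 0.024 and 0.0315 m) or (horizontal distance between mould3 and mould2 below 0.006 m and z of mould3 in the frame of mould2 between 0.024 and 0.0315 m) or (horizontal distance between mould3 and mould4 below 0.006 m and z of mould3 in the frame of mould4 between 0.024 and 0.0315 m) or (horizontal distance between mould3 and mould5 below 0.006 m and z of mould3 in the frame of mould5 between 0.024 and 0.0315 m)) and (z of mould4 in the frame of stand_top between -0.004 and 0.004 m or (horizontal distance between mould4 and mould0 below 0.006 m and z of mould4 in the frame of mould0 between 0.024 and 0.0315 m) or (horizontal distance between mould4 and mould1 below 0.006 m and z of mould4 in the frame of mould1 between 0.024 and 0.0315 m) or (horizontal distance between mould4 and mould2 below 0.006 m and z of mould4 in the frame of mould2 between 0.024 and 0.0315 m) or (horizontal distance between mould4 and mould3 below 0.006 m and z of mould4 in the frame of mould3 between 0.024 and 0.0315 m) or (horizontal distance between mould4 and mould5 below 0.006 m and z of mould4 in the frame of mould5 between 0.024 and 0.0315 m)) and (z of mould5 in the frame of stand_top between -0.004 and 0.004 m or (horizontal distance between mould5 and mould0 below 0.006 m and z of mould5 in the frame of mould0 between 0.024 and 0.0315 m) or (horizontal distance between mould5 and mould1 below 0.006 m and z of mould5 in the frame of mould1 between 0.024 and 0.0315 m) or (horizontal distance between mould5 and mould2 below 0.006 m and z of mould5 in the frame of mould2 between 0.024 and 0.0315 m) or (horizontal distance between mould5 and mould3 below 0.006 m and z of mould5 in the frame of mould3 between 0.024 and 0.0315 m) or (horizontal distance between mould5 and mould4 below 0.006 m and z of mould5 in the frame of mould4 between 0.024 and 0.0315 m))), for 0.2 s.
3. the cover sits seated and level on the topmost mould (angle between cover's own z axis and vertical below 0.06 rad and linear speed of cover below 0.02 m/s and ((horizontal distance between cover and mould0 below 0.008 m and z of cover in the frame of mould0 between 0.0615 and 0.0685 m) or (horizontal distance between cover and mould1 below 0.008 m and z of cover in the frame of mould1 between 0.0615 and 0.0685 m) or (horizontal distance between cover and mould2 below 0.008 m and z of cover in the frame of mould2 between 0.0615 and 0.0685 m) or (horizontal distance between cover and mould3 below 0.008 m and z of cover in the frame of mould3 between 0.0615 and 0.0685 m) or (horizontal distance between cover and mould4 below 0.008 m and z of cover in the frame of mould4 between 0.0615 and 0.0685 m) or (horizontal distance between cover and mould5 below 0.008 m and z of cover in the frame of mould5 between 0.0615 and 0.0685 m))), for 0.2 s.
At the end, for the whole second after the job is handed in: Cheese upright on the board between the two others (35 mm across); every mould upright (3 deg), within 14 mm of the stand axis, on the stand or nested 28 mm (+-4) above another, axes within 6 mm; cover level (3 deg) on a rim within 3.5 mm, centred within 8 mm; all at rest (all of step 1 and all of step 2 and all of step 3); the robot touches nothing.
It fails at once if the jar or the brush is shoved more than 40 mm from its place (distance of any of brush, jar from where it was at the start of the episode above 0.04 m).
Of mould0, mould1, mould2, mould3, mould4, mould5 only 4 to 6 are there at a start; the rules pass over those that are not, and their reading is None.
At some moment in a run one of cover may be knocked a few centimetres aside while the robot is not near it.
It also fails if it takes over 210 s, if anything falls off the work surface, if the arm or the gripper's body presses on something with over 40 N, if the wrist force passes 120 N, or if a joint passes its speed limit or range.

## Working session

There is one attempt and no reset: what is moved stays moved. The work goes in short steps, Python scripts to look and compute and a shell command to move; the robot and the scene stay as the last step left them, time stands still between calls to the robot, and variables do not carry over. Pictures are saved under pics/ and viewed, at most 14 in all, crops included, and the job is handed in when it is done.

```bash
mkdir -p pics
cat > h.py <<'E'
import numpy as np, cv2
from workcell import sensors, cams, ctrl
from scipy.spatial.transform import Rotation as R
def cap(n,save=None):
    c=cams.capture(n)
    if save: cv2.imwrite('pics/'+save,c['color'][:,:,::-1])
    return c
def f(c): return 240/np.tan(np.radians(c['fovy'])/2)
def ray(c,u,v):
    M=np.array(c['world_from_camera']); d=np.array([(u-c['cx'])/f(c),-(v-c['cy'])/f(c),-1.])
    return M[:3,3],M[:3,:3]@d
def onz(c,u,v,z):
    o,d=ray(c,u,v); return o+d*(z-o[2])/d[2]
def proj(c,p):
    M=np.array(c['world_from_camera']); q=M[:3,:3].T@(np.array(p)-M[:3,3])
    return c['cx']+f(c)*q[0]/-q[2], c['cy']-f(c)*q[1]/-q[2]
E
python3 - <<'E'
from h import *
for n in ['scene','side','wrist']:
    c=cap(n,n+'0.png'); print(n,[k for k in c],c['fovy'],c['cx'],c['cy'],np.round(c['world_from_camera'],3).tolist())
print(sensors.observe())
E
```

```text
scene ['color', 'fovy', 'cx', 'cy', 'world_from_camera'] 57.74674500325665 316.76700968533436 244.45183786351535 [[0.577, -0.648, 0.497, 1.007], [0.816, 0.457, -0.353, -0.335], [0.002, 0.609, 0.793, 0.809], [0.0, 0.0, 0.0, 1.0]]
side ['color', 'fovy', 'cx', 'cy', 'world_from_camera'] 45.34607682646078 317.5426676044295 236.89774438031736 [[-0.828, 0.278, -0.487, -0.075], [-0.561, -0.436, 0.704, 0.858], [-0.016, 0.856, 0.517, 0.719], [0.0, 0.0, 0.0, 1.0]]
wrist ['color', 'fovy', 'cx', 'cy', 'world_from_camera'] 71.55878450309335 317.11374753591144 238.87651018970163 [[0.346, 0.9, 0.264, 0.274], [-0.938, 0.333, 0.095, -0.512], [-0.002, -0.28, 0.96, 0.383], [0.0, 0.0, 0.0, 1.0]]
{'clock': 0.15, 'q': array([-1.23796823e+00,  3.20139006e-01,  1.56536968e+00, -4.42192964e-05,
        1.25741344e+00, -2.00116069e-02]), 'dq': array([-0.00106301, -0.0022921 , -0.003199  , -0.00168545,  0.00040479,
        0.00112626]), 'effort': array([ 1.61966964e-03, -4.12773764e+01, -2.32153112e+01,  7.28733628e-02,
        4.33752697e-02, -8.62823276e-05]), 'tcp_pos': array([ 0.19864869, -0.53946762,  0.40412803]), 'tcp_rot': array([ 9.84476922e-01,  1.75512812e-01, -1.24318697e-04, -6.53347977e-04]), 'ft_force': array([0.18568432, 0.3358519 , 0.64732779]), 'ft_torque': array([-0.02087119, -0.03158429, -0.00951126]), 'grip_force': 0.0, 'gripper_width': 0.9986508497527791}
```

View pics/scene0.png

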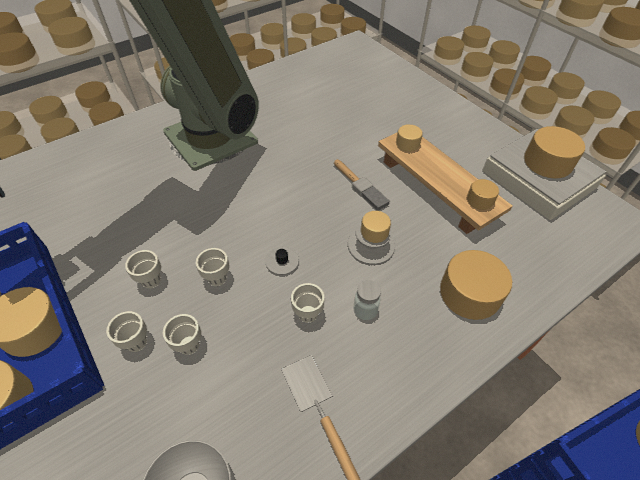

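View pics/side0.png

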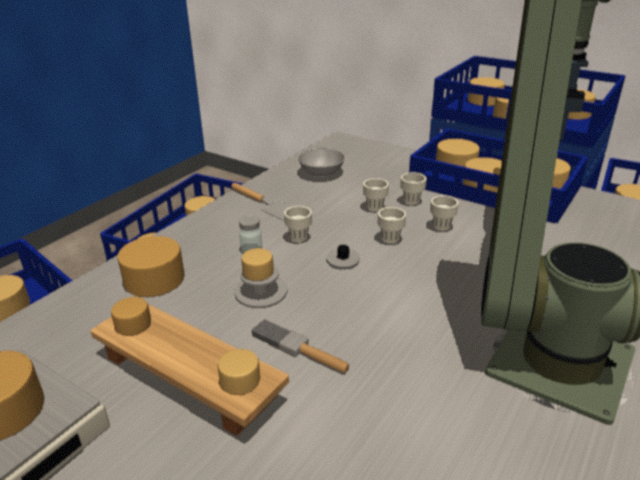

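The scene view shows five moulds with rims near (144,264), (213,262), (127,328), (182,331) and (308,300). The cover knob is at (282,256), the stand cheese at (376,222), and the board's end cheeses at (409,133) and (483,189). The side view shows the same objects: cheese (257,260), cover (343,254), moulds (376,188), (413,182), (391,217), (444,205) and (298,217).

```bash
cat >> h.py <<'E'
def tri(obs):
    A=np.zeros((3,3));b=np.zeros(3)
    rs=[]
    for c,u,v in obs:
        o,d=ray(c,u,v); d=d/np.linalg.norm(d); P=np.eye(3)-np.outer(d,d); A+=P;b+=P@o; rs.append((o,P))
    x=np.linalg.solve(A,b); return x,max(np.linalg.norm(P@(x-o)) for o,P in rs)
def blobs(m,lo=60,hi=1e9):
    n,_,s,ce=cv2.connectedComponentsWithStats(m.astype(np.uint8),connectivity=8)
    return [(*s[i][:5],*ce[i]) for i in range(1,n) if lo<s[i][4]<hi]
E
python3 - <<'E'
from h import *
S=cap('scene');D=cap('side')
prs={'m0':((144,263),(413,177)),'m0b':((144,263),(444,202)),'m1':((213,261),(391,213)),'m2':((127,327),(413,177)),'m3':((182,330),(376,184)),'m4':((308,298),(298,212)),'knob':((282,251),(343,248)),'cheese':((376,217),(257,254)),'b1':((409,129),(238,360)),'b2':((483,184),(130,306))}
for k,(a,b) in prs.items():
    x,r=tri([(S,*a),(D,*b)]); print(k,np.round(x,3),round(r,4))
for n,c in (('S',S),('D',D)):
    hsv=cv2.cvtColor(c['color'],cv2.COLOR_RGB2HSV)
    y=cv2.inRange(hsv,(12,110,90),(30,255,255))
    print(n,'yellow',[tuple(int(q) for q in b) for b in blobs(y,200,2500)])
    for u,v in ([(308,288),(295,300),(260,300),(376,217),(376,235)] if n=='S' else [(298,209),(286,216),(257,254),(257,270),(320,220)]): print((u,v),hsv[v,u])
E
```

```text
m0 [ 0.442 -0.32   0.129] 0.0131
m0b [ 0.373 -0.327  0.068] 0.0022
m1 [ 0.453 -0.208  0.07 ] 0.0015
m2 [ 0.496 -0.409  0.07 ] 0.0027
m3 [ 0.56  -0.327  0.068] 0.0019
m4 [ 0.641 -0.096  0.069] 0.0011
knob [ 0.494 -0.064  0.036] 0.0002
cheese [0.575 0.13  0.098] 0.0008
b1 [0.4   0.388 0.106] 0.002
b2 [0.644 0.39  0.107] 0.0018
S yellow [(35, 0, 56, 48, 1681, 62, 22), (561, 0, 66, 19, 731, 586, 7), (321, 4, 45, 31, 726, 341, 18), (606, 7, 34, 33, 882, 625, 23), (0, 12, 32, 54, 1160, 11, 41), (292, 14, 44, 32, 730, 311, 28), (261, 23, 23, 34, 442, 273, 34), (436, 26, 54, 33, 994, 462, 42), (230, 33, 44, 36, 785, 250, 50), (288, 38, 18, 17, 225, 295, 44), (463, 41, 57, 35, 1093, 490, 57), (513, 56, 38, 38, 673, 532, 70), (493, 69, 23, 26, 404, 503, 79), (523, 73, 61, 41, 1363, 552, 92), (76, 82, 45, 43, 1144, 97, 102), (30, 96, 46, 47, 1263, 51, 117), (0, 111, 26, 48, 846, 9, 136), (597, 111, 43, 48, 1219, 620, 137), (362, 211, 29, 32, 734, 375, 226), (0, 361, 32, 49, 667, 7, 383), (321, 416, 39, 64, 709, 339, 449)]
(308, 288) [ 20  43 126]
(295, 300) [ 19  38 127]
(260, 300) [ 19  27 162]
(376, 217) [ 19 122 207]
(376, 235) [ 19 121 118]
D yellow [(470, 78, 34, 10, 222, 487, 81), (488, 97, 20, 21, 241, 499, 105), (438, 139, 64, 35, 1254, 466, 155), (552, 159, 18, 29, 354, 560, 172), (616, 184, 24, 15, 271, 628, 190), (185, 196, 29, 18, 287, 196, 202), (242, 248, 31, 32, 836, 256, 263), (0, 275, 25, 46, 896, 10, 295), (300, 344, 48, 28, 507, 323, 357), (0, 351, 34, 89, 2382, 13, 392)]
(298, 209) [ 17  47 146]
(286, 216) [ 23  46 167]
(257, 254) [ 19 142 203]
(257, 270) [ 19 145 137]
(320, 220) [ 19  27 158]
```

```bash
python3 -m handwheel '[{"spin":6.7},{"spin":6.7},{"spin":6.8},{"tx":1.9,"ty":-3.4},{"tx":1.9,"ty":-3.4},{"tx":1.9,"ty":-3.4},{"tx":1.9,"ty":-3.4},{"tx":1.9,"ty":-3.4},{"tx":1.9,"ty":-3.4},{"tx":1.9,"ty":-3.4},{"tx":1.9,"ty":-3.4},{"tx":1.9,"ty":-3.4},{"tx":1.9,"ty":-3.4},{"tx":1.9,"ty":-3.4},{"tx":1.9,"ty":-3.4},{"tx":1.9,"ty":-3.4},{"tx":1.9,"ty":-3.4},{"tx":1.9,"ty":-3.4},{"tx":1.9,"ty":-3.4},{"tx":0}]'
python3 - <<'E'
from h import *
s=sensors.observe(); print(s['tcp_pos'],R.from_quat(s['tcp_rot']).as_matrix().round(4).tolist(),s['q'])
W=cap('wrist','w1.png'); print(np.round(W['world_from_camera'],3).tolist())
S=cap('scene');D=cap('side'); print('jar',tri([(S,369,285),(D,249,222)]))
E
```

```text
[ 0.19863981 -0.53953195  0.40438308] [[0.9384, 0.3455, -0.0003], [0.3455, -0.9384, 0.0007], [-0.0, -0.0007, -1.0]] [-1.23802369e+00  3.19938045e-01  1.56501061e+00 -2.62495870e-05
  1.25739015e+00 -2.00165878e-02]
[[0.346, 0.9, 0.264, 0.274], [-0.938, 0.333, 0.096, -0.512], [-0.001, -0.28, 0.96, 0.384], [0.0, 0.0, 0.0, 1.0]]
jar (array([0.69281654, 0.01609671, 0.08060272]), np.float64(0.0010031570244518615))validation failed for argument at $[0]...
```

View pics/w1.png

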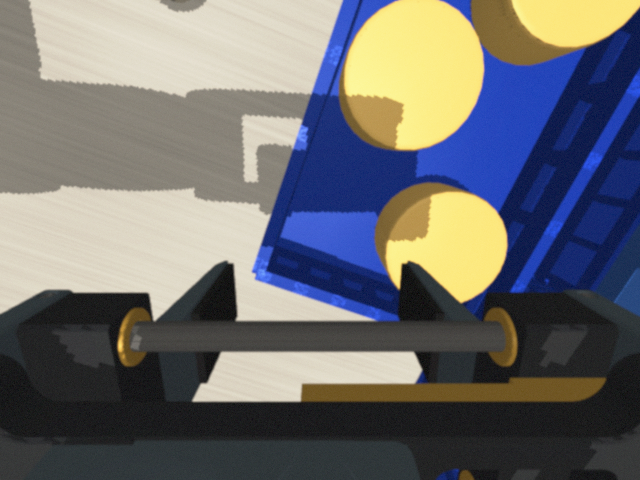

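The call was refused because each row apparently needs all the keys. The picture is therefore still the start view: the crate, with the fingertips at (220,290) and (415,290).

```bash
python3 -m handwheel '[{"tx":0,"ty":0,"tz":0,"spin":6.7,"claw":9.1},{"tx":0,"ty":0,"tz":0,"spin":6.7,"claw":9.1},{"tx":0,"ty":0,"tz":0,"spin":6.8,"claw":9.1},{"tx":1.9,"ty":-3.4,"tz":0,"spin":0,"claw":9.1},{"tx":1.9,"ty":-3.4,"tz":0,"spin":0,"claw":9.1},{"tx":1.9,"ty":-3.4,"tz":0,"spin":0,"claw":9.1},{"tx":1.9,"ty":-3.4,"tz":0,"spin":0,"claw":9.1},{"tx":1.9,"ty":-3.4,"tz":0,"spin":0,"claw":9.1},{"tx":1.9,"ty":-3.4,"tz":0,"spin":0,"claw":9.1},{"tx":1.9,"ty":-3.4,"tz":0,"spin":0,"claw":9.1},{"tx":1.9,"ty":-3.4,"tz":0,"spin":0,"claw":9.1},{"tx":1.9,"ty":-3.4,"tz":0,"spin":0,"claw":9.1},{"tx":1.9,"ty":-3.4,"tz":0,"spin":0,"claw":9.1},{"tx":1.9,"ty":-3.4,"tz":0,"spin":0,"claw":9.1},{"tx":1.9,"ty":-3.4,"tz":0,"spin":0,"claw":9.1},{"tx":1.9,"ty":-3.4,"tz":0,"spin":0,"claw":9.1},{"tx":1.9,"ty":-3.4,"tz":0,"spin":0,"claw":9.1},{"tx":1.9,"ty":-3.4,"tz":0,"spin":0,"claw":9.1},{"tx":1.9,"ty":-3.4,"tz":0,"spin":0,"claw":9.1},{"tx":0,"ty":0,"tz":0,"spin":0,"claw":9.1}]' 30
python3 - <<'E'
from h import *
s=sensors.observe(); print(s['tcp_pos'],R.from_quat(s['tcp_rot']).as_matrix().round(4).tolist(),s['q'])
W=cap('wrist','w2.png'); print(np.round(W['world_from_camera'],3).tolist())
E
```

```text
clock: 2.07
tcp_pos: [0.5051, 0.0093, 0.4047]
tcp_rot: [1.0, 0.003, 0.001, -0.001]
ft_force: [0.8, -0.0, -1.0]
gripper_width: 0.998
grip_force: 0.0
[0.50505762 0.00926    0.4046907 ] [[1.0, 0.0058, 0.0028], [0.0058, -1.0, 0.0029], [0.0028, -0.0029, -1.0]] [-0.00527021  0.20909857  1.71953612  0.00311051  1.21021392  1.55865817]
[[0.007, 0.961, 0.278, 0.585], [-1.0, 0.007, -0.002, 0.01], [-0.004, -0.278, 0.961, 0.384], [0.0, 0.0, 0.0, 1.0]]
```

View pics/w2.png

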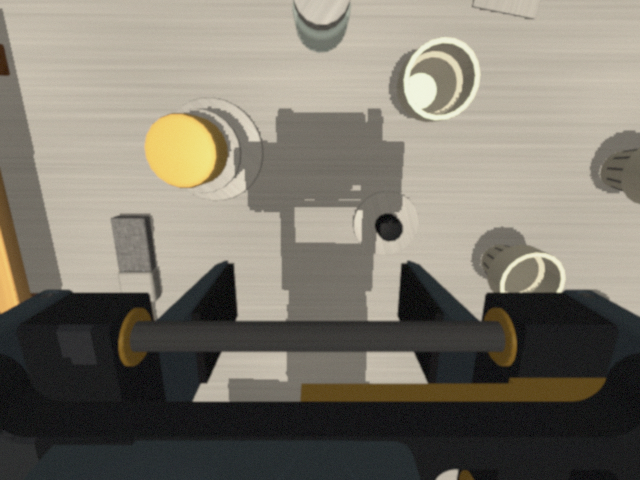

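The wrist view shows the cheese top at (181,150), the stand foot at (207,150), m4's rim at (442,78), the cover knob at (388,226), m1's rim at (533,275) and the jar cap at (321,5).

```bash
cat >> h.py <<'E'
def cheese(c,roi=None,v0=150):
    h=cv2.cvtColor(c['color'],cv2.COLOR_RGB2HSV); m=cv2.inRange(h,(12,90,v0),(32,255,255))
    if roi: z=np.zeros_like(m); z[roi[1]:roi[3],roi[0]:roi[2]]=m[roi[1]:roi[3],roi[0]:roi[2]]; m=z
    cs=cv2.findContours(m,cv2.RETR_EXTERNAL,cv2.CHAIN_APPROX_NONE)[0]; k=max(cs,key=cv2.contourArea)
    return cv2.fitEllipse(cv2.convexHull(k))
E
python3 - <<'E'
from h import *
W=cap('wrist');S=cap('scene');D=cap('side')
ew=cheese(W,(130,90,240,210),200);es=cheese(S,(350,200,400,260),170);ed=cheese(D,(235,235,285,295),170)
print(ew,es,ed)
for a,b in (('W',ew),('S',es),('D',ed)): print(a,onz({'W':W,'S':S,'D':D}[a],*b[0],.092).round(4))
print(tri([(W,*ew[0]),(S,*es[0]),(D,*ed[0])]),tri([(W,*ew[0]),(D,*ed[0])]),tri([(W,*ew[0]),(S,*es[0])]))
print('m4',onz(W,442,78,.07),'knob',onz(W,388,226,.036),'m1',onz(W,533,272,.07))
e1=cheese(S,(395,115,425,155),150);e2=cheese(S,(465,170,500,212),150);f1=cheese(D,(215,340,262,395),150);f2=cheese(D,(108,290,155,336),150)
print('board',tri([(S,*e1[0]),(D,*f1[0])]),tri([(S,*e2[0]),(D,*f2[0])]))
E
```

```text
((175.70896911621094, 147.74290466308594), (67.95248413085938, 77.3910140991211), 142.66038513183594) ((376.1905212402344, 220.833984375), (20.687969207763672, 27.91958236694336), 98.2577133178711) ((256.76544189453125, 256.8799133300781), (18.06130599975586, 29.948488235473633), 86.06891632080078)
W [0.5779 0.1272 0.092 ]
S [0.5792 0.127  0.092 ]
D [0.5752 0.1327 0.092 ]
(array([0.57787352, 0.12883092, 0.08903483]), np.float64(0.0005334859973219251)) (array([0.57810696, 0.12880339, 0.08877133]), np.float64(0.00038950663804318737)) (array([0.57785772, 0.12830672, 0.08971432]), np.float64(0.00013551788395685225))
m4 [ 0.63674755 -0.09941819  0.07      ] knob [ 0.49689832 -0.06907517  0.036     ] m1 [ 0.45845247 -0.2112234   0.07      ]
board (array([0.4014176 , 0.39903643, 0.09296327]), np.float64(0.007155307863943783)) (array([0.64404429, 0.381617  , 0.07806623]), np.float64(0.0020177575294297134))
```

```bash
python3 -m handwheel '[{"tx":1.8,"ty":-3.0,"tz":0,"spin":0,"claw":9.1},{"tx":1.8,"ty":-3.0,"tz":0,"spin":0,"claw":9.1},{"tx":1.8,"ty":-3.0,"tz":0,"spin":0,"claw":9.1},{"tx":1.8,"ty":-3.0,"tz":0,"spin":0,"claw":9.1},{"tx":0,"ty":0,"tz":2.5,"spin":0,"claw":9.1},{"tx":0,"ty":0,"tz":2.5,"spin":0,"claw":9.1},{"tx":0,"ty":0,"tz":2.5,"spin":0,"claw":9.1},{"tx":0,"ty":0,"tz":2.0,"spin":0,"claw":9.1},{"tx":0,"ty":0,"tz":0,"spin":0,"claw":9.1},{"tx":0,"ty":0,"tz":0,"spin":0,"claw":9.1}]'
python3 - <<'E'
from h import *
W=cap('wrist','w3.png'); e=cheese(W,None,200); print(e,onz(W,*e[0],.092), sensors.observe()['tcp_pos'],np.round(W['world_from_camera'],3)[:3,3])
E
```

```text
clock: 3.1
tcp_pos: [0.5743, 0.123, 0.3094]
tcp_rot: [1.0, -0.001, -0.001, 0.0]
ft_force: [0.7, -0.0, -0.2]
gripper_width: 1.0
grip_force: 0.0
((49.60004425048828, 291.98004150390625), (20.68760871887207, 23.263877868652344), 25.044706344604492) [0.56058979 0.29547918 0.092     ] [0.5748107  0.12334349 0.31071631] [0.654 0.123 0.289]
```

View pics/w3.png

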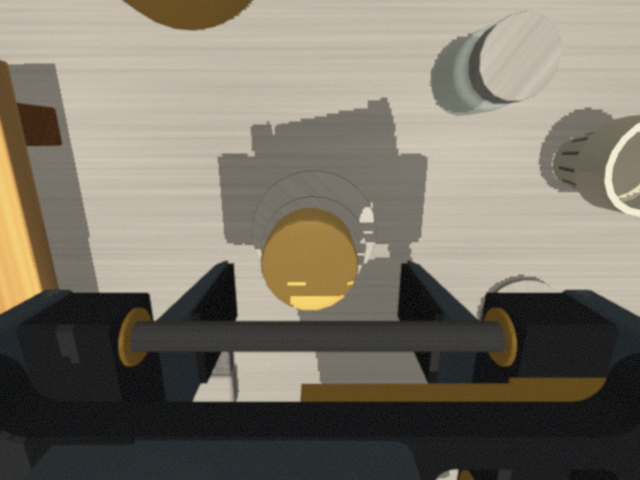

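The cheese lies between the fingers, with its top centred at about (309,262) and edges at 262 and 357. The stand foot ring around (313,215) is concentric with it.

Run:
```python
from h import *
W=cap('wrist'); print(onz(W,309.5,261,.092),onz(W,262,262,.092),onz(W,357,262,.092)); print(onz(W,317,165,.0),onz(W,253,222,0),onz(W,374,222,0))
h=cv2.cvtColor(W['color'],cv2.COLOR_RGB2HSV); e=cheese(W,(240,150,380,315),80); print(e, proj(W,(.578,.128,.092)))
print(sensors.observe()['tcp_pos'])
```

```text
[0.58240069 0.12800522 0.092     ] [0.58174021 0.15805782 0.092     ] [0.58171769 0.09797009 0.092     ]
[0.63575874 0.12333393 0.        ] [0.58592027 0.1806137  0.        ] [0.58586735 0.07241029 0.        ]
((310.3509521484375, 260.48846435546875), (95.35939025878906, 101.92342376708984), 179.3824920654297) (np.float64(309.5572782132308), np.float64(267.5188946744352))
[0.57504126 0.12363805 0.31142917]
```

```bash
python3 -m handwheel '[{"tx":0.5,"ty":-0.4,"tz":0,"spin":0,"claw":9.1},{"tx":0,"ty":0,"tz":1.6,"spin":0,"claw":9.1},{"tx":0,"ty":0,"tz":1.6,"spin":0,"claw":9.1},{"tx":0,"ty":0,"tz":1.6,"spin":0,"claw":9.1},{"tx":0,"ty":0,"tz":1.6,"spin":0,"claw":9.1},{"tx":0,"ty":0,"tz":0,"spin":0,"claw":9.1},{"tx":0,"ty":0,"tz":0,"spin":0,"claw":5.5},{"tx":0,"ty":0,"tz":0,"spin":0,"claw":5.5},{"tx":0,"ty":0,"tz":0,"spin":0,"claw":5.5},{"tx":0,"ty":0,"tz":0,"spin":0,"claw":5.5},{"tx":0,"ty":0,"tz":0,"spin":0,"claw":5.5},{"tx":0,"ty":0,"tz":0,"spin":0,"claw":5.5}]' 25
```

```text
clock: 4.2
tcp_pos: [0.5799, 0.1285, 0.2469]
tcp_rot: [1.0, 0.0, 0.001, -0.0]
ft_force: [-0.8, -0.1, 5.7]
gripper_width: 0.698
grip_force: 25.0
```

```bash
python3 -m handwheel '[{"tx":0,"ty":0,"tz":-2,"spin":0,"claw":5.5},{"tx":0,"ty":0,"tz":-2.5,"spin":0,"claw":5.5},{"tx":0,"ty":0,"tz":-2.5,"spin":0,"claw":5.5},{"tx":0,"ty":0,"tz":-3,"spin":0,"claw":5.5},{"tx":-0.6,"ty":-2.6,"tz":0,"spin":0,"claw":5.5},{"tx":-0.6,"ty":-2.6,"tz":0,"spin":0,"claw":5.5},{"tx":-0.6,"ty":-2.6,"tz":0,"spin":0,"claw":5.5},{"tx":-0.6,"ty":-2.6,"tz":0,"spin":0,"claw":5.5},{"tx":-0.6,"ty":-2.6,"tz":0,"spin":0,"claw":5.5},{"tx":-0.6,"ty":-2.6,"tz":0,"spin":0,"claw":5.5},{"tx":-0.6,"ty":-2.6,"tz":0,"spin":0,"claw":5.5},{"tx":-0.6,"ty":-2.6,"tz":0,"spin":0,"claw":5.5},{"tx":-0.6,"ty":-2.6,"tz":0,"spin":0,"claw":5.5},{"tx":-0.6,"ty":-2.6,"tz":0,"spin":0,"claw":5.5},{"tx":0,"ty":0,"tz":0,"spin":0,"claw":5.5},{"tx":0,"ty":0,"tz":0,"spin":0,"claw":5.5}]'
python3 - <<'E'
from h import *
W=cap('wrist','w4.png'); print(sensors.observe()['tcp_pos'])
S=cap('scene','s4.png')
E
```

```text
clock: 5.53
tcp_pos: [0.5188, 0.3896, 0.3448]
tcp_rot: [1.0, 0.001, -0.001, 0.001]
ft_force: [-0.4, -0.7, -3.0]
gripper_width: 0.697
grip_force: 25.0
[0.51910361 0.38858215 0.34492199]
```

View pics/w4.png

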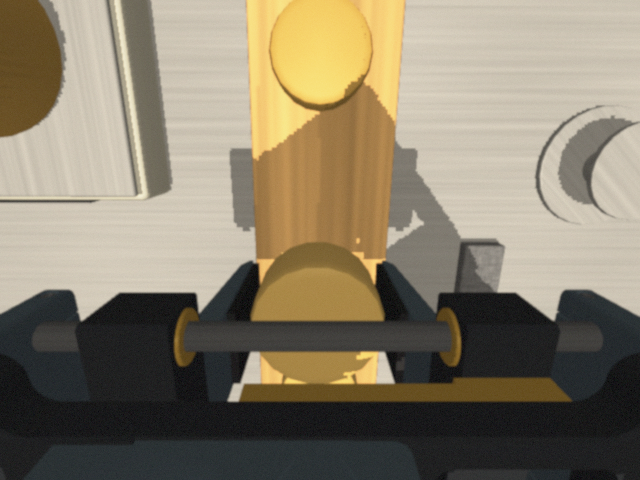

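The board runs straight up the picture, with edges at 256 and 387 on row 240. The fixed far cheese is at about (321,46), and the held cheese at (318,310) sits centred over the board.

Run:
```python
from h import *
W=cap('wrist'); 
for u in (256,387): print(onz(W,u,235,.06))
for u in (250,402): print(onz(W,u,90,.06))
e=cheese(W,(262,0,382,112),180); print(e,onz(W,321,46,.102))
```

```text
[0.52486922 0.43781932 0.06      ]
[0.5249679  0.32980436 0.06      ]
[0.63500541 0.43663645 0.06      ]
[0.6351362  0.32546102 0.06      ]Traceback (most recent call last):
  File "<stdin>", line 5, in <module>
  File "h.py", line 30, in cheese
    return cv2.fitEllipse(cv2.convexHull(k))
           ~~~~~~~~~~~~~~^^^^^^^^^^^^^^^^^^^
cv2.error: OpenCV(4.12.0) /io/opencv/modules/imgproc/src/shapedescr.cpp:361: error: (-201:Incorrect size of input array) There should be at least 5 points to fit the ellipse in function 'fitEllipseNoDirect'
```

```bash
python3 -m handwheel '[{"tx":0.3,"ty":0.5,"tz":2,"spin":0,"claw":5.5},{"tx":0,"ty":0,"tz":2,"spin":0,"claw":5.5},{"tx":0,"ty":0,"tz":2,"spin":0,"claw":5.5},{"tx":0,"ty":0,"tz":1.6,"spin":0,"claw":5.5},{"tx":0,"ty":0,"tz":0.6,"spin":0,"claw":5.5},{"tx":0,"ty":0,"tz":0.4,"spin":0,"claw":5.5},{"tx":0,"ty":0,"tz":0.0,"spin":0,"claw":5.5},{"tx":0,"ty":0,"tz":0,"spin":0,"claw":5.5}]'
```

```text
clock: 6.35
tcp_pos: [0.5229, 0.3833, 0.2606]
tcp_rot: [1.0, -0.0, 0.001, -0.0]
ft_force: [1.1, -0.1, -3.1]
gripper_width: 0.697
grip_force: 25.0
```

```bash
python3 -m handwheel '[{"tx":0,"ty":0,"tz":0.2,"spin":0,"claw":5.5},{"tx":0,"ty":0,"tz":0.15,"spin":0,"claw":5.5},{"tx":0,"ty":0,"tz":0,"spin":0,"claw":5.5},{"tx":0,"ty":0,"tz":0,"spin":0,"claw":5.5}]'
```

```text
clock: 6.68
tcp_pos: [0.5227, 0.3836, 0.257]
tcp_rot: [1.0, 0.0, 0.001, -0.0]
ft_force: [-0.4, 0.3, 0.1]
gripper_width: 0.699
grip_force: 25.0
```

```bash
python3 -m handwheel '[{"tx":0,"ty":0,"tz":0,"spin":0,"claw":9.1},{"tx":0,"ty":0,"tz":0,"spin":0,"claw":9.1},{"tx":0,"ty":0,"tz":0,"spin":0,"claw":9.1},{"tx":0,"ty":0,"tz":0,"spin":0,"claw":9.1},{"tx":0,"ty":0,"tz":-1,"spin":0,"claw":9.1},{"tx":0,"ty":0,"tz":-2,"spin":0,"claw":9.1},{"tx":0,"ty":0,"tz":-3,"spin":0,"claw":9.1},{"tx":0,"ty":0,"tz":-4,"spin":0,"claw":9.1},{"tx":0,"ty":0,"tz":-4,"spin":0,"claw":9.1},{"tx":0.5,"ty":4,"tz":0,"spin":0,"claw":9.1},{"tx":0.5,"ty":4,"tz":0,"spin":0,"claw":9.1},{"tx":0.5,"ty":4,"tz":0,"spin":0,"claw":9.1},{"tx":0.5,"ty":4,"tz":0,"spin":0,"claw":9.1},{"tx":0.5,"ty":4,"tz":0,"spin":0,"claw":9.1},{"tx":0.5,"ty":4,"tz":0,"spin":0,"claw":9.1},{"tx":0,"ty":0,"tz":0,"spin":0,"claw":9.1},{"tx":0,"ty":0,"tz":0,"spin":0,"claw":9.1}]'
python3 - <<'E'
from h import *
W=cap('wrist'); S=cap('scene'); D=cap('side'); print(sensors.observe()['tcp_pos'])
im=np.vstack([np.hstack([cv2.resize(S['color'][100:300,240:560],(480,300)),cv2.resize(D['color'][190:440,60:320],(312,300))]),np.hstack([cv2.resize(W['color'],(400,300)),np.zeros((300,392,3),np.uint8)])])
cv2.imwrite('pics/c5.png',im[:,:,::-1]); np.save('w5.npy',W['color'])
E
```

```text
clock: 8.1
tcp_pos: [0.5526, 0.1416, 0.3972]
tcp_rot: [1.0, -0.002, 0.001, -0.0]
ft_force: [0.2, 0.8, 0.2]
gripper_width: 0.998
grip_force: 0.0
[0.55241811 0.14444824 0.39662478]
```

View pics/c5.png

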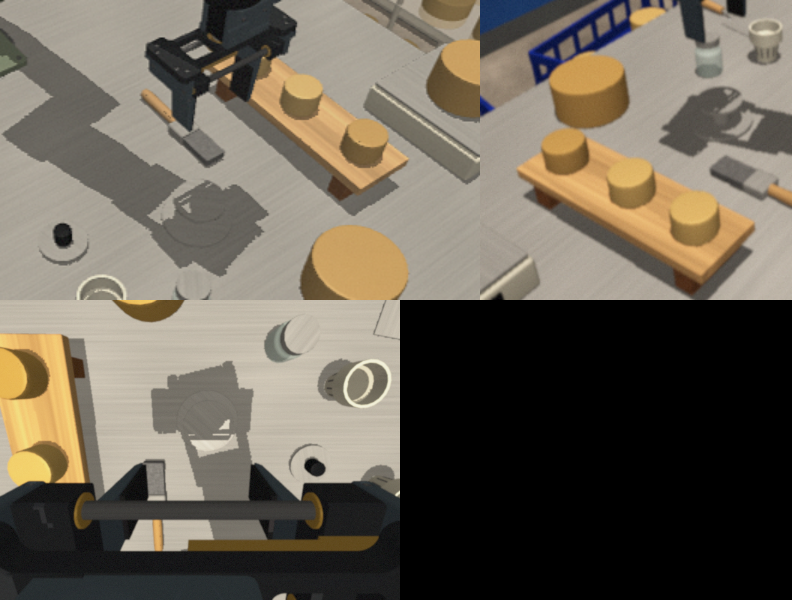

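The cheese stands upright on the board, midway between the two fixed ones. In the wrist crop the stand plate is at about (207,415), m4's rim at (365,383), the cover at (312,463) and the jar at (300,335). Nothing else was disturbed.

Run:
```python
from h import *
im=np.load('w5.npy'); h=cv2.cvtColor(im,cv2.COLOR_RGB2HSV)
# m4 rim about (584,133)
for u in range(535,640,6): print(u,h[133,u],end=' ')
print()
for v in range(80,190,6): print(v,h[v,584],end=' ')
print()
for n in('scene','side'):
    c=cap(n); h=cv2.cvtColor(c['color'],cv2.COLOR_RGB2HSV)
    for lo in (33,38):
        print(n,lo,[tuple(int(q) for q in b) for b in blobs(cv2.inRange(h,(10,lo,60),(35,85,255)),150,3000)])
```

```text
535 [ 24  50 102] 541 [ 22  45 101] 547 [ 25  45 101] 553 [ 26  25 243] 559 [ 22  49 134] 565 [ 23  48 132] 571 [ 23  43 131] 577 [ 23  46 132] 583 [ 23  46 132] 589 [ 22  48 165] 595 [ 23  40 230] 601 [ 21  47 103] 607 [ 23  49 105] 613 [ 18  43 102] 619 [ 26  43 159] 625 [ 22  36 213] 631 [ 22  30 187] 637 [ 20  33 188] 
80 [ 21  32 190] 86 [ 21  30 194] 92 [ 21  30 193] 98 [ 28  27 240] 104 [ 19  46 121] 110 [ 24  40 231] 116 [ 22  51 144] 122 [ 22  48 132] 128 [ 20  45 129] 134 [ 25  43 129] 140 [ 20  44 132] 146 [ 20  46 165] 152 [ 24  46 225] 158 [ 22  48 118] 164 [ 23  46 117] 170 [ 27  24 242] 176 [ 19  29 193] 182 [ 21  30 193] 188 [ 19  28 200] 
scene 33 [(265, 0, 79, 57, 1429, 299, 19), (262, 42, 22, 19, 178, 273, 49), (195, 248, 35, 38, 926, 212, 265), (125, 250, 36, 39, 999, 143, 267), (291, 283, 34, 40, 904, 307, 301), (106, 311, 42, 41, 1198, 127, 330), (162, 314, 40, 41, 1052, 181, 333)]
scene 38 [(265, 0, 79, 57, 1253, 298, 17), (160, 85, 30, 36, 158, 177, 98), (554, 92, 36, 16, 193, 570, 100), (483, 112, 157, 108, 2758, 573, 177), (196, 248, 33, 38, 617, 213, 265), 
[... 501 characters left out ...]
288, 280, 30, 29, 216, 303, 293), (376, 299, 49, 76, 750, 398, 330), (430, 320, 86, 79, 696, 475, 374), (408, 329, 30, 29, 204, 423, 343), (296, 340, 55, 38, 238, 323, 357), (0, 347, 46, 95, 290, 27, 393), (417, 349, 35, 33, 224, 432, 363), (0, 398, 111, 82, 2321, 66, 441)]
side 38 [(39, 173, 151, 107, 2959, 90, 239), (400, 173, 26, 33, 627, 412, 187), (363, 178, 43, 67, 1442, 383, 210), (430, 196, 29, 36, 739, 443, 211), (284, 205, 28, 38, 787, 297, 222), (143, 232, 147, 173, 425, 208, 319), (89, 257, 45, 91, 176, 111, 304), (0, 259, 22, 16, 214, 10, 267), (297, 341, 53, 33, 166, 322, 356), (0, 349, 45, 92, 186, 26, 391), (120, 359, 148, 79, 274, 197, 400), (2, 402, 108, 78, 2049, 65, 441)]
```

```bash
cat >> h.py <<'E'
def rims(c,lo=218):
    g=c['color'].max(2) if isinstance(c,dict) else c.max(2)
    m=(cv2.GaussianBlur(g,(3,3),0)>lo).astype(np.uint8); m[310:]=0
    out=[]
    for k in cv2.findContours(m,cv2.RETR_EXTERNAL,cv2.CHAIN_APPROX_NONE)[0]:
        if len(k)<60: continue
        e=cv2.fitEllipse(cv2.convexHull(k)) if len(cv2.convexHull(k))>=5 else None
        if e and 45<e[1][0] and e[1][1]<220 and e[1][1]<1.5*e[1][0]: out.append(e)
    return out
def showr(c,z=.07):
    for (u,v),(a,b),t in rims(c): print('px',round(u),round(v),'ax',round(a),round(b),'pos',onz(c,u,v,z).round(4),'dia est',np.linalg.norm(onz(c,u-b/2,v,z)-onz(c,u+b/2,v,z)).round(4),np.linalg.norm(onz(c,u-a/2,v,z)-onz(c,u+a/2,v,z)).round(4))
E
python3 - <<'E'
from h import *
W=cap('wrist'); showr(W)
E
python3 -m handwheel '[{"tx":1.1,"ty":3,"tz":0,"spin":0,"claw":9.1},{"tx":1.1,"ty":3,"tz":0,"spin":0,"claw":9.1},{"tx":1.1,"ty":3,"tz":0,"spin":0,"claw":9.1},{"tx":1.1,"ty":3,"tz":0,"spin":0,"claw":9.1},{"tx":1.1,"ty":3,"tz":0,"spin":0,"claw":9.1},{"tx":1.1,"ty":3,"tz":0,"spin":0,"claw":9.1},{"tx":1.1,"ty":3,"tz":0,"spin":0,"claw":9.1},{"tx":1,"ty":3,"tz":0,"spin":0,"claw":9.1},{"tx":0,"ty":0,"tz":0,"spin":0,"claw":9.1},{"tx":0,"ty":0,"tz":0,"spin":0,"claw":9.1}]'
python3 - <<'E'
from h import *
W=cap('wrist'); showr(W); print(sensors.observe()['tcp_pos'])
E
```

```text
px 593 134 ax 68 85 pos [ 0.6389 -0.0961  0.07  ] dia est 0.0742 0.0591
clock: 9.23
tcp_pos: [0.6401, -0.0969, 0.3956]
tcp_rot: [1.0, -0.0, -0.0, -0.0]
ft_force: [0.0, 0.4, -0.4]
gripper_width: 0.998
grip_force: 0.0
px 316 232 ax 61 67 pos [ 0.6373 -0.096   0.07  ] dia est 0.0635 0.058
[ 0.63975216 -0.09587684  0.39575966]
```

```bash
python3 -m handwheel '[{"tx":-0.2,"ty":0,"tz":3.5,"spin":0,"claw":9.1},{"tx":0,"ty":0,"tz":3.5,"spin":0,"claw":9.1},{"tx":0,"ty":0,"tz":3.5,"spin":0,"claw":9.1},{"tx":0,"ty":0,"tz":3,"spin":0,"claw":9.1},{"tx":0,"ty":0,"tz":1.6,"spin":0,"claw":9.1},{"tx":0,"ty":0,"tz":1,"spin":0,"claw":9.1},{"tx":0,"ty":0,"tz":0,"spin":0,"claw":9.1},{"tx":0,"ty":0,"tz":0,"spin":0,"claw":5.8},{"tx":0,"ty":0,"tz":0,"spin":0,"claw":5.8},{"tx":0,"ty":0,"tz":0,"spin":0,"claw":5.8},{"tx":0,"ty":0,"tz":0,"spin":0,"claw":5.8},{"tx":0,"ty":0,"tz":0,"spin":0,"claw":5.8},{"tx":0,"ty":0,"tz":0,"spin":0,"claw":5.8}]' 15
```

```text
clock: 10.37
tcp_pos: [0.638, -0.0965, 0.2368]
tcp_rot: [1.0, 0.0, 0.001, 0.0]
ft_force: [-0.2, 1.0, 5.3]
gripper_width: 0.737
grip_force: 15.0
```

```bash
python3 -m handwheel '[{"tx":0,"ty":0,"tz":-2,"spin":0,"claw":5.8},{"tx":0,"ty":0,"tz":-3,"spin":0,"claw":5.8},{"tx":0,"ty":0,"tz":-3,"spin":0,"claw":5.8},{"tx":0,"ty":0,"tz":-3,"spin":0,"claw":5.8},{"tx":-0.7,"ty":-2.8,"tz":0,"spin":0,"claw":5.8},{"tx":-0.7,"ty":-2.8,"tz":0,"spin":0,"claw":5.8},{"tx":-0.7,"ty":-2.8,"tz":0,"spin":0,"claw":5.8},{"tx":-0.7,"ty":-2.8,"tz":0,"spin":0,"claw":5.8},{"tx":-0.7,"ty":-2.8,"tz":0,"spin":0,"claw":5.8},{"tx":-0.7,"ty":-2.8,"tz":0,"spin":0,"claw":5.8},{"tx":-0.7,"ty":-2.8,"tz":0,"spin":0,"claw":5.8},{"tx":-0.8,"ty":-2.8,"tz":0,"spin":0,"claw":5.8},{"tx":0,"ty":0,"tz":0,"spin":0,"claw":5.8},{"tx":0,"ty":0,"tz":0,"spin":0,"claw":5.8}]'
python3 - <<'E'
from h import *
W=cap('wrist','w6.png'); print(sensors.observe()['tcp_pos'])
E
```

```text
clock: 11.53
tcp_pos: [0.58, 0.1286, 0.3451]
tcp_rot: [1.0, 0.001, -0.0, 0.0]
ft_force: [-0.6, -0.7, -1.2]
gripper_width: 0.741
grip_force: 15.0
[0.58038505 0.12763216 0.34511288]
```

View pics/w6.png

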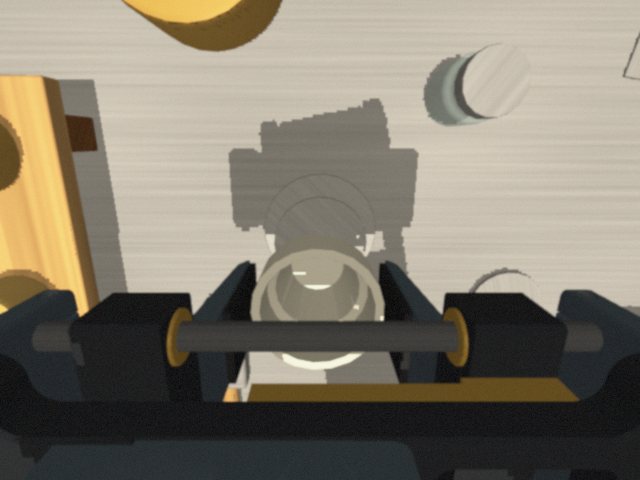

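The held mould is level between the pads, with rim edges at 251 and 384. Behind it is the stand, with the foot's front edge at (320,174), sides at 265 and 376, and the top plate's front edge at about (320,197).

Run:
```python
from h import *
W=cap('wrist'); print(onz(W,320,174,.0)[:2]-[.055,0],onz(W,320,197,.05)[:2]-[.04,0]); print(onz(W,265,225,.003),onz(W,376,225,0.003))
```

```text
[0.57517681 0.12462904] [0.57602414 0.1249785 ]
[0.58038483 0.1790658  0.003     ] [0.58063214 0.06878435 0.003     ]
```

```bash
python3 -m handwheel '[{"tx":-0.2,"ty":0.2,"tz":2,"spin":0,"claw":5.8},{"tx":0,"ty":0,"tz":2,"spin":0,"claw":5.8},{"tx":0,"ty":0,"tz":1,"spin":0,"claw":5.8},{"tx":0,"ty":0,"tz":0.5,"spin":0,"claw":5.8},{"tx":0,"ty":0,"tz":0,"spin":0,"claw":5.8},{"tx":0,"ty":0,"tz":0,"spin":0,"claw":5.8},{"tx":0,"ty":0,"tz":0,"spin":0,"claw":5.8}]'
```

```text
clock: 12.22
tcp_pos: [0.5791, 0.1253, 0.2912]
tcp_rot: [1.0, -0.0, 0.001, -0.0]
ft_force: [-0.3, 0.4, -0.3]
gripper_width: 0.734
grip_force: 15.0
```

```bash
python3 -m handwheel '[{"tx":0,"ty":0,"tz":0.3,"spin":0,"claw":5.8},{"tx":0,"ty":0,"tz":0.1,"spin":0,"claw":5.8},{"tx":0,"ty":0,"tz":0,"spin":0,"claw":5.8},{"tx":0,"ty":0,"tz":0,"spin":0,"claw":5.8}]'
```

```text
clock: 12.55
tcp_pos: [0.5787, 0.1256, 0.2868]
tcp_rot: [1.0, 0.0, 0.001, -0.0]
ft_force: [0.1, -0.9, 2.0]
gripper_width: 0.738
grip_force: 15.0
```

```bash
python3 -m handwheel '[{"tx":0,"ty":0,"tz":0,"spin":0,"claw":9.1},{"tx":0,"ty":0,"tz":0,"spin":0,"claw":9.1},{"tx":0,"ty":0,"tz":0,"spin":0,"claw":9.1},{"tx":0,"ty":0,"tz":0,"spin":0,"claw":9.1},{"tx":0,"ty":0,"tz":-2,"spin":0,"claw":9.1},{"tx":0,"ty":0,"tz":-3,"spin":0,"claw":9.1},{"tx":0,"ty":0,"tz":-3,"spin":0,"claw":9.1},{"tx":0,"ty":0,"tz":-3,"spin":0,"claw":9.1},{"tx":-1.4,"ty":3.7,"tz":0,"spin":0,"claw":9.1},{"tx":-1.4,"ty":3.7,"tz":0,"spin":0,"claw":9.1},{"tx":-1.4,"ty":3.7,"tz":0,"spin":0,"claw":9.1},{"tx":-1.4,"ty":3.7,"tz":0,"spin":0,"claw":9.1},{"tx":-1.4,"ty":3.7,"tz":0,"spin":0,"claw":9.1},{"tx":-1.4,"ty":3.7,"tz":0,"spin":0,"claw":9.1},{"tx":-1.4,"ty":3.7,"tz":0,"spin":0,"claw":9.1},{"tx":-1.4,"ty":3.7,"tz":0,"spin":0,"claw":9.1},{"tx":-1.1,"ty":3.7,"tz":0,"spin":0,"claw":9.1},{"tx":0,"ty":0,"tz":0,"spin":0,"claw":9.1},{"tx":0,"ty":0,"tz":0,"spin":0,"claw":9.1}]'
python3 - <<'E'
from h import *
W=cap('wrist'); showr(W); print(sensors.observe()['tcp_pos'])
S=cap('scene'); D=cap('side')
for c in (S,D):
    h=cv2.cvtColor(c['color'],cv2.COLOR_RGB2HSV); print([tuple(int(q) for q in b) for b in blobs(cv2.inRange(h,(10,36,60),(35,85,255)),300,1500) if 80<b[0]<460 and b[1]>150])
print(proj(S,(.579,.1256,.12)),proj(D,(.579,.1256,.12)))
E
```

```text
clock: 14.13
tcp_pos: [0.4549, -0.2091, 0.3962]
tcp_rot: [1.0, -0.002, -0.0, -0.0]
ft_force: [0.1, 0.9, 0.1]
gripper_width: 1.0
grip_force: 0.0
px 539 188 ax 64 77 pos [ 0.4932 -0.4121  0.07  ] dia est 0.0708 0.0581
px 457 111 ax 73 83 pos [ 0.5593 -0.3293  0.07  ] dia est 0.0713 0.0625
[ 0.45534361 -0.20793953  0.39616278]
[(362, 201, 31, 39, 794, 376, 218), (196, 248, 33, 38, 850, 212, 265), (125, 250, 36, 39, 846, 143, 267), (107, 311, 40, 41, 1016, 127, 331), (163, 316, 38, 39, 903, 182, 333)]
[(400, 173, 26, 34, 657, 411, 187), (430, 195, 29, 37, 776, 443, 211), (143, 232, 147, 207, 572, 214, 338), (239, 235, 35, 44, 1114, 256, 255), (89, 255, 134, 172, 457, 142, 351)]
(np.float64(377.06988689099506), np.float64(212.4190688787064)) (np.float64(256.5187462506717), np.float64(242.8954989275602))
```

```bash
python3 -m handwheel '[{"tx":-0.2,"ty":0.1,"tz":3.5,"spin":0,"claw":9.1},{"tx":0,"ty":0,"tz":3.5,"spin":0,"claw":9.1},{"tx":0,"ty":0,"tz":2.5,"spin":0,"claw":9.1},{"tx":0,"ty":0,"tz":0,"spin":0,"claw":9.1},{"tx":0,"ty":0,"tz":0,"spin":0,"claw":9.1}]'
python3 - <<'E'
from h import *
W=cap('wrist','w7.png'); showr(W); print(sensors.observe()['tcp_pos'],proj(W,(.453,-.209,.07)))
E
```

```text
clock: 14.7
tcp_pos: [0.454, -0.2073, 0.3007]
tcp_rot: [1.0, 0.001, -0.001, -0.001]
ft_force: [0.9, 0.1, -0.5]
gripper_width: 0.998
grip_force: 0.0
px 637 208 ax 87 112 pos [ 0.4932 -0.4111  0.07  ] dia est 0.0717 0.0556
px 527 95 ax 106 128 pos [ 0.5597 -0.3293  0.07  ] dia est 0.0741 0.0617
[ 0.45452606 -0.20782194  0.30217393] (np.float64(319.7699826974163), np.float64(265.82486407589016))
```

View pics/w7.png

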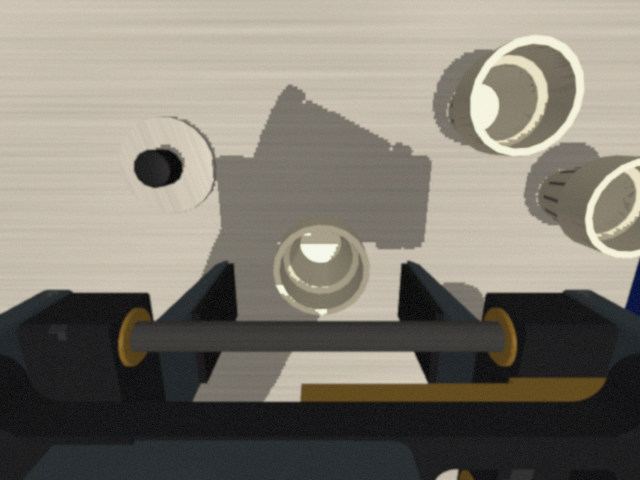

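m1's rim is centred at (322,268) between the open fingers, within 2 px of prediction. m3 is at (530,95), m2 at (635,208), and the cover at (165,165).

```bash
python3 -m handwheel '[{"tx":-0.2,"ty":0.2,"tz":3,"spin":0,"claw":9.1},{"tx":0,"ty":0,"tz":2.5,"spin":0,"claw":9.1},{"tx":0,"ty":0,"tz":1,"spin":0,"claw":9.1},{"tx":0,"ty":0,"tz":0,"spin":0,"claw":9.1},{"tx":0,"ty":0,"tz":0,"spin":0,"claw":5.8},{"tx":0,"ty":0,"tz":0,"spin":0,"claw":5.8},{"tx":0,"ty":0,"tz":0,"spin":0,"claw":5.8},{"tx":0,"ty":0,"tz":0,"spin":0,"claw":5.8},{"tx":0,"ty":0,"tz":0,"spin":0,"claw":5.8},{"tx":0,"ty":0,"tz":0,"spin":0,"claw":5.8}]' 15
```

```text
clock: 15.58
tcp_pos: [0.452, -0.2107, 0.2374]
tcp_rot: [1.0, 0.0, 0.001, 0.001]
ft_force: [-0.9, 0.5, 6.0]
gripper_width: 0.721
grip_force: 15.0
```

```bash
python3 -m handwheel '[{"tx":0,"ty":0,"tz":-2.5,"spin":0,"claw":5.8},{"tx":0,"ty":0,"tz":-3.5,"spin":0,"claw":5.8},{"tx":0,"ty":0,"tz":-3.5,"spin":0,"claw":5.8},{"tx":0,"ty":0,"tz":-3.5,"spin":0,"claw":5.8},{"tx":0,"ty":0,"tz":-3.5,"spin":0,"claw":5.8},{"tx":1.3,"ty":-3.4,"tz":0,"spin":0,"claw":5.8},{"tx":1.3,"ty":-3.4,"tz":0,"spin":0,"claw":5.8},{"tx":1.3,"ty":-3.4,"tz":0,"spin":0,"claw":5.8},{"tx":1.3,"ty":-3.4,"tz":0,"spin":0,"claw":5.8},{"tx":1.3,"ty":-3.4,"tz":0,"spin":0,"claw":5.8},{"tx":1.3,"ty":-3.4,"tz":0,"spin":0,"claw":5.8},{"tx":1.3,"ty":-3.4,"tz":0,"spin":0,"claw":5.8},{"tx":1.3,"ty":-3.4,"tz":0,"spin":0,"claw":5.8},{"tx":1.3,"ty":-3.4,"tz":0,"spin":0,"claw":5.8},{"tx":1,"ty":-3,"tz":0,"spin":0,"claw":5.8},{"tx":0,"ty":0,"tz":0,"spin":0,"claw":5.8},{"tx":0,"ty":0,"tz":0,"spin":0,"claw":5.8},{"tx":0,"ty":0,"tz":0,"spin":0,"claw":5.8}]'
```

```text
clock: 17.08
tcp_pos: [0.5782, 0.1252, 0.4009]
tcp_rot: [1.0, 0.0, -0.001, 0.001]
ft_force: [-0.3, -0.1, -0.2]
gripper_width: 0.718
grip_force: 15.0
```

```bash
python3 -m handwheel '[{"tx":0,"ty":0,"tz":2.5,"spin":0,"claw":5.8},{"tx":0,"ty":0,"tz":2,"spin":0,"claw":5.8},{"tx":0,"ty":0,"tz":1.5,"spin":0,"claw":5.8},{"tx":0,"ty":0,"tz":1,"spin":0,"claw":5.8},{"tx":0,"ty":0,"tz":1,"spin":0,"claw":5.8},{"tx":0,"ty":0,"tz":0,"spin":0,"claw":5.8},{"tx":0,"ty":0,"tz":0,"spin":0,"claw":5.8},{"tx":0,"ty":0,"tz":0,"spin":0,"claw":5.8}]'
```

```text
clock: 17.75
tcp_pos: [0.5787, 0.1252, 0.322]
tcp_rot: [1.0, -0.0, 0.001, -0.0]
ft_force: [-0.2, 0.1, -0.8]
gripper_width: 0.724
grip_force: 15.0
```

```bash
python3 -m handwheel '[{"tx":0,"ty":0,"tz":0.3,"spin":0,"claw":5.8},{"tx":0,"ty":0,"tz":0.2,"spin":0,"claw":5.8},{"tx":0,"ty":0,"tz":0.1,"spin":0,"claw":5.8},{"tx":0,"ty":0,"tz":0,"spin":0,"claw":5.8},{"tx":0,"ty":0,"tz":0,"spin":0,"claw":5.8}]'
```

```text
clock: 18.17
tcp_pos: [0.5791, 0.1254, 0.3161]
tcp_rot: [1.0, 0.0, 0.001, 0.0]
ft_force: [1.7, -1.7, 4.0]
gripper_width: 0.721
grip_force: 15.0
```

```bash
python3 -m handwheel '[{"tx":0,"ty":0,"tz":0,"spin":0,"claw":9.1},{"tx":0,"ty":0,"tz":0,"spin":0,"claw":9.1},{"tx":0,"ty":0,"tz":0,"spin":0,"claw":9.1},{"tx":0,"ty":0,"tz":0,"spin":0,"claw":9.1},{"tx":0,"ty":0,"tz":-2,"spin":0,"claw":9.1},{"tx":0,"ty":0,"tz":-3.5,"spin":0,"claw":9.1},{"tx":0,"ty":0,"tz":-3.5,"spin":0,"claw":9.1},{"tx":-0.2,"ty":3.8,"tz":0,"spin":0,"claw":9.1},{"tx":-0.2,"ty":3.8,"tz":0,"spin":0,"claw":9.1},{"tx":-0.2,"ty":3.8,"tz":0,"spin":0,"claw":9.1},{"tx":-0.2,"ty":3.8,"tz":0,"spin":0,"claw":9.1},{"tx":-0.2,"ty":3.8,"tz":0,"spin":0,"claw":9.1},{"tx":-0.2,"ty":3.8,"tz":0,"spin":0,"claw":9.1},{"tx":-0.2,"ty":3.8,"tz":0,"spin":0,"claw":9.1},{"tx":-0.2,"ty":3.8,"tz":0,"spin":0,"claw":9.1},{"tx":-0.2,"ty":3.8,"tz":0,"spin":0,"claw":9.1},{"tx":-0.2,"ty":3.8,"tz":0,"spin":0,"claw":9.1},{"tx":0,"ty":3.8,"tz":0,"spin":0,"claw":9.1},{"tx":0,"ty":3.7,"tz":0,"spin":0,"claw":9.1},{"tx":0,"ty":0,"tz":0,"spin":0,"claw":9.1}]'
python3 - <<'E'
from h import *
W=cap('wrist'); showr(W); print(sensors.observe()['tcp_pos'])
S=cap('scene'); D=cap('side')
for c in (S,D):
    h=cv2.cvtColor(c['color'],cv2.COLOR_RGB2HSV); print([tuple(int(q) for q in b) for b in blobs(cv2.inRange(h,(10,36,60),(35,85,255)),200,1800) if 80<b[0]<460 and b[1]>150])
cv2.imwrite('pics/c8.png',np.hstack([cv2.resize(S['color'][150:290,300:440],(400,400)),cv2.resize(D['color'][190:330,190:330],(400,400))])[:,:,::-1])
E
```

```text
clock: 19.83
tcp_pos: [0.5579, -0.3353, 0.4041]
tcp_rot: [1.0, -0.003, -0.0, 0.002]
ft_force: [0.1, -0.6, -0.5]
gripper_width: 0.998
grip_force: 0.0
px 386 285 ax 46 59 pos [ 0.4966 -0.4068  0.07  ] dia est 0.0605 0.0469
[ 0.55809572 -0.33257384  0.40413155]
[(360, 192, 34, 48, 1034, 375, 213), (133, 266, 28, 22, 280, 149, 277), (108, 312, 39, 40, 967, 127, 331), (163, 316, 38, 39, 1014, 182, 333)]
[(400, 173, 26, 34, 648, 411, 187), (362, 177, 27, 36, 710, 375, 193), (429, 195, 30, 37, 781, 443, 211), (240, 221, 36, 59, 1563, 257, 248), (143, 233, 147, 197, 544, 213, 330), (106, 355, 117, 72, 285, 168, 385)]
```

View pics/c8.png

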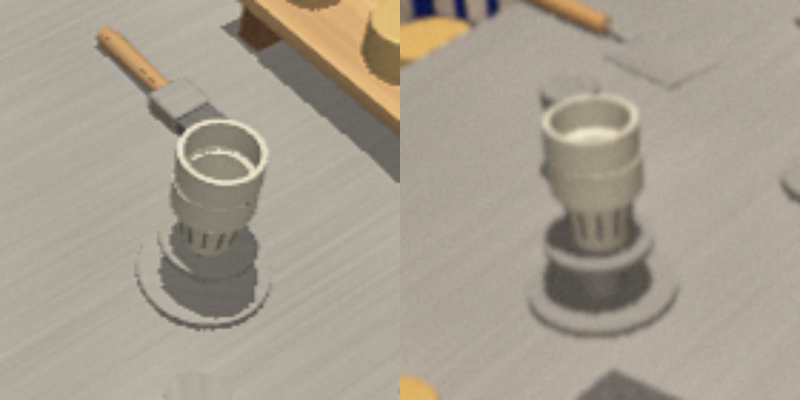

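Both crops show the two moulds upright and nested on the stand plate. The upper rim's centre is at crop (221,150) in the scene view and (591,117) in the side view; the lower collar is at about (212,190) and (597,190).

Run:
```python
from h import *
S=cap('scene'); D=cap('side')
s=lambda x,y:(300+x/2.857,150+y/2.857); d=lambda x,y:(190+(x-400)/2.857,190+y/2.857)
print('toprim',tri([(S,*s(221,151)),(D,*d(591,117))]))
print('plate',tri([(S,*s(211,240)),(D,*d(599,241))]),'foot',tri([(S,*s(203,272)),(D,*d(603,287))]))
for z in (0,.05,.12,.148):
  p=proj(S,(.579,.1255,z));q=proj(D,(.579,.1255,z)); print(z,[(p[0]-300)*2.857,(p[1]-150)*2.857,400+(q[0]-190)*2.857,(q[1]-190)*2.857])
W=cap('wrist'); print(proj(W,(.5595,-.3293,.07)))
```

```text
toprim (array([0.57640166, 0.12454689, 0.14791376]), np.float64(3.933317759792488e-05))
plate (array([0.57758043, 0.12704219, 0.04509162]), np.float64(0.0009196164202861038)) foot (array([0.57715626, 0.1258636 , 0.00368376]), np.float64(5.6937624942481425e-05))
0 [np.float64(203.71453282947775), np.float64(276.42057375049365), np.float64(601.7685473269264), np.float64(289.98190128754874)]
0.05 [np.float64(210.14779738950378), np.float64(237.8963908785938), np.float64(597.0698895809511), np.float64(233.87141233512526)]
0.12 [np.float64(220.08502708453128), np.float64(178.38948727788616), np.float64(590.1352174912392), np.float64(151.05885974779454)]
0.148 [np.float64(224.4036358174709), np.float64(152.52845342367186), np.float64(587.236989280219), np.float64(116.44876239491794)]
(np.float64(318.4147522107681), np.float64(225.96570367901063))
```

```bash
python3 -m handwheel '[{"tx":0.15,"ty":-0.3,"tz":3.5,"spin":0,"claw":9.1},{"tx":0,"ty":0,"tz":3.5,"spin":0,"claw":9.1},{"tx":0,"ty":0,"tz":2.5,"spin":0,"claw":9.1},{"tx":0,"ty":0,"tz":0,"spin":0,"claw":9.1},{"tx":0,"ty":0,"tz":0,"spin":0,"claw":9.1},{"tx":0,"ty":0,"tz":3,"spin":0,"claw":9.1},{"tx":0,"ty":0,"tz":2.7,"spin":0,"claw":9.1},{"tx":0,"ty":0,"tz":1.5,"spin":0,"claw":9.1},{"tx":0,"ty":0,"tz":0,"spin":0,"claw":9.1},{"tx":0,"ty":0,"tz":0,"spin":0,"claw":5.8},{"tx":0,"ty":0,"tz":0,"spin":0,"claw":5.8},{"tx":0,"ty":0,"tz":0,"spin":0,"claw":5.8},{"tx":0,"ty":0,"tz":0,"spin":0,"claw":5.8},{"tx":0,"ty":0,"tz":0,"spin":0,"claw":5.8},{"tx":0,"ty":0,"tz":0,"spin":0,"claw":5.8}]' 15
```

```text
clock: 21.38
tcp_pos: [0.5607, -0.3269, 0.2403]
tcp_rot: [1.0, 0.0, 0.002, 0.001]
ft_force: [0.3, -1.2, 6.3]
gripper_width: 0.73
grip_force: 15.0
```

```bash
python3 -m handwheel '[{"tx":0,"ty":0,"tz":-2.5,"spin":0,"claw":5.8},{"tx":0,"ty":0,"tz":-3.5,"spin":0,"claw":5.8},{"tx":0,"ty":0,"tz":-3.5,"spin":0,"claw":5.8},{"tx":0,"ty":0,"tz":-3.5,"spin":0,"claw":5.8},{"tx":0,"ty":0,"tz":-3.5,"spin":0,"claw":5.8},{"tx":0,"ty":0,"tz":-2.5,"spin":0,"claw":5.8},{"tx":0.2,"ty":-3.8,"tz":0,"spin":0,"claw":5.8},{"tx":0.2,"ty":-3.8,"tz":0,"spin":0,"claw":5.8},{"tx":0.2,"ty":-3.8,"tz":0,"spin":0,"claw":5.8},{"tx":0.2,"ty":-3.8,"tz":0,"spin":0,"claw":5.8},{"tx":0.2,"ty":-3.8,"tz":0,"spin":0,"claw":5.8},{"tx":0.2,"ty":-3.8,"tz":0,"spin":0,"claw":5.8},{"tx":0.2,"ty":-3.8,"tz":0,"spin":0,"claw":5.8},{"tx":0.2,"ty":-3.8,"tz":0,"spin":0,"claw":5.8},{"tx":0.1,"ty":-3.8,"tz":0,"spin":0,"claw":5.8},{"tx":0,"ty":-3.8,"tz":0,"spin":0,"claw":5.8},{"tx":0,"ty":-3.8,"tz":0,"spin":0,"claw":5.8},{"tx":0,"ty":-3.4,"tz":0,"spin":0,"claw":5.8},{"tx":0,"ty":0,"tz":0,"spin":0,"claw":5.8},{"tx":0,"ty":0,"tz":0,"spin":0,"claw":5.8}]'
```

```text
clock: 23.05
tcp_pos: [0.5767, 0.1272, 0.428]
tcp_rot: [1.0, 0.002, -0.0, 0.0]
ft_force: [-0.2, -0.9, -1.6]
gripper_width: 0.729
grip_force: 15.0
```

```bash
python3 -m handwheel '[{"tx":0,"ty":0,"tz":0,"spin":0,"claw":5.8}]'
```

```text
clock: 23.13
tcp_pos: [0.5768, 0.1253, 0.4281]
tcp_rot: [1.0, 0.0, -0.0, 0.0]
ft_force: [-0.7, -0.9, -0.1]
gripper_width: 0.733
grip_force: 15.0
```

Down from 0.428 towards 0.3463 (8.2 cm): 7.6 cm first, then slowly.

```bash
python3 -m handwheel '[{"tx":0.1,"ty":0,"tz":2.5,"spin":0,"claw":5.8},{"tx":0,"ty":0,"tz":2,"spin":0,"claw":5.8},{"tx":0,"ty":0,"tz":1.3,"spin":0,"claw":5.8},{"tx":0,"ty":0,"tz":1,"spin":0,"claw":5.8},{"tx":0,"ty":0,"tz":0.8,"spin":0,"claw":5.8},{"tx":0,"ty":0,"tz":0,"spin":0,"claw":5.8},{"tx":0,"ty":0,"tz":0.2,"spin":0,"claw":5.8},{"tx":0,"ty":0,"tz":0.2,"spin":0,"claw":5.8},{"tx":0,"ty":0,"tz":0,"spin":0,"claw":5.8},{"tx":0,"ty":0,"tz":0,"spin":0,"claw":5.8}]'
```

```text
clock: 23.97
tcp_pos: [0.5781, 0.1255, 0.3488]
tcp_rot: [1.0, 0.0, 0.001, -0.0]
ft_force: [0.1, 0.2, -0.9]
gripper_width: 0.728
grip_force: 15.0
```

```bash
python3 -m handwheel '[{"tx":0,"ty":0,"tz":0.15,"spin":0,"claw":5.8},{"tx":0,"ty":0,"tz":0.15,"spin":0,"claw":5.8},{"tx":0,"ty":0,"tz":0,"spin":0,"claw":5.8},{"tx":0,"ty":0,"tz":0,"spin":0,"claw":5.8}]'
```

```text
clock: 24.3
tcp_pos: [0.5782, 0.1258, 0.3464]
tcp_rot: [1.0, 0.0, 0.001, -0.001]
ft_force: [-1.9, 0.1, 5.7]
gripper_width: 0.729
grip_force: 15.0
```

```bash
python3 -m handwheel '[{"tx":0,"ty":0,"tz":0,"spin":0,"claw":9.1},{"tx":0,"ty":0,"tz":0,"spin":0,"claw":9.1},{"tx":0,"ty":0,"tz":0,"spin":0,"claw":9.1},{"tx":0,"ty":0,"tz":0,"spin":0,"claw":9.1},{"tx":0,"ty":0,"tz":-2,"spin":0,"claw":9.1},{"tx":0,"ty":0,"tz":-3,"spin":0,"claw":9.1},{"tx":0,"ty":0,"tz":-3,"spin":0,"claw":9.1}]'; python3 -m handwheel '[{"tx":-0.6,"ty":3.8,"tz":0,"spin":0,"claw":9.1},{"tx":-0.6,"ty":3.8,"tz":0,"spin":0,"claw":9.1},{"tx":-0.6,"ty":3.8,"tz":0,"spin":0,"claw":9.1},{"tx":-0.6,"ty":3.8,"tz":0,"spin":0,"claw":9.1},{"tx":-0.6,"ty":3.8,"tz":0,"spin":0,"claw":9.1},{"tx":-0.6,"ty":3.8,"tz":0,"spin":0,"claw":9.1},{"tx":-0.6,"ty":3.8,"tz":0,"spin":0,"claw":9.1},{"tx":-0.6,"ty":3.8,"tz":0,"spin":0,"claw":9.1},{"tx":-0.6,"ty":3.8,"tz":0,"spin":0,"claw":9.1},{"tx":-0.6,"ty":3.8,"tz":0,"spin":0,"claw":9.1},{"tx":-0.6,"ty":3.8,"tz":0,"spin":0,"claw":9.1},{"tx":-0.6,"ty":3.8,"tz":0,"spin":0,"claw":9.1},{"tx":-0.6,"ty":3.8,"tz":0,"spin":0,"claw":9.1},{"tx":-0.6,"ty":3.8,"tz":0,"spin":0,"claw":9.1},{"tx":0,"ty":0,"tz":0,"spin":0,"claw":9.1},{"tx":0,"ty":0,"tz":0,"spin":0,"claw":9.1},{"tx":0,"ty":0,"tz":0,"spin":0,"claw":9.1}]'
python3 - <<'E'
from h import *
W=cap('wrist'); showr(W); print(sensors.observe()['tcp_pos'])
S=cap('scene'); D=cap('side')
for c in (S,D):
    h=cv2.cvtColor(c['color'],cv2.COLOR_RGB2HSV); print([tuple(int(q) for q in b) for b in blobs(cv2.inRange(h,(10,36,60),(35,85,255)),200,2500) if 80<b[0]<460 and b[1]>150])
    d=(c['color'].max(2)<45); print([tuple(int(q) for q in b) for b in blobs(d,20,400) if 240<b[0]<400 and b[1]>200])
E
```

```text
clock: 24.88
tcp_pos: [0.5779, 0.1254, 0.4249]
tcp_rot: [1.0, 0.0, -0.002, 0.0]
ft_force: [1.3, 0.4, 0.4]
gripper_width: 0.995
grip_force: 0.0
clock: 26.3
tcp_pos: [0.4941, -0.4063, 0.4247]
tcp_rot: [1.0, -0.0, -0.0, -0.001]
ft_force: [0.7, 0.4, -0.1]
gripper_width: 0.998
grip_force: 0.0
px 564 243 ax 98 122 pos [ 0.4722 -0.664   0.07  ] dia est 0.1274 0.102
[ 0.49430108 -0.40566021  0.42498812]
[(360, 182, 36, 58, 1381, 376, 208), (127, 250, 34, 38, 884, 144, 267), (106, 311, 41, 41, 1124, 127, 330)]
[(274, 259, 12, 15, 146, 279, 265)]
[(397, 173, 29, 35, 677, 411, 187), (429, 195, 30, 37, 786, 443, 211), (238, 209, 38, 70, 1979, 257, 242), (143, 232, 147, 165, 466, 205, 314), (89, 286, 187, 153, 554, 170, 375)]
[(335, 240, 10, 13, 115, 339, 245)]
```

The cover's knob has moved to (279,265) in the scene view, so it has been knocked aside; I'll measure it again later. Now for m2.

```bash
python3 -m handwheel '[{"tx":-0.1,"ty":0.5,"tz":3.5,"spin":0,"claw":9.1},{"tx":0,"ty":0,"tz":3.5,"spin":0,"claw":9.1},{"tx":0,"ty":0,"tz":3.5,"spin":0,"claw":9.1},{"tx":0,"ty":0,"tz":2.3,"spin":0,"claw":9.1},{"tx":0,"ty":0,"tz":0,"spin":0,"claw":9.1},{"tx":0,"ty":0,"tz":3,"spin":0,"claw":9.1},{"tx":0,"ty":0,"tz":2,"spin":0,"claw":9.1},{"tx":0,"ty":0,"tz":1,"spin":0,"claw":9.1},{"tx":0,"ty":0,"tz":0,"spin":0,"claw":9.1},{"tx":0,"ty":0,"tz":0,"spin":0,"claw":5.8},{"tx":0,"ty":0,"tz":0,"spin":0,"claw":5.8},{"tx":0,"ty":0,"tz":0,"spin":0,"claw":5.8},{"tx":0,"ty":0,"tz":0,"spin":0,"claw":5.8},{"tx":0,"ty":0,"tz":0,"spin":0,"claw":5.8},{"tx":0,"ty":0,"tz":0,"spin":0,"claw":5.8}]' 15
```

```text
clock: 27.7
tcp_pos: [0.4935, -0.4118, 0.2387]
tcp_rot: [1.0, 0.0, 0.001, 0.001]
ft_force: [0.5, 0.8, 6.7]
gripper_width: 0.723
grip_force: 15.0
```

```bash
python3 -m handwheel '[{"tx":0,"ty":0,"tz":-2.6,"spin":0,"claw":5.8},{"tx":0,"ty":0,"tz":-3.8,"spin":0,"claw":5.8},{"tx":0,"ty":0,"tz":-3.8,"spin":0,"claw":5.8},{"tx":0,"ty":0,"tz":-3.8,"spin":0,"claw":5.8},{"tx":0,"ty":0,"tz":-3.8,"spin":0,"claw":5.8},{"tx":0,"ty":0,"tz":-3.8,"spin":0,"claw":5.8},{"tx":0,"ty":0,"tz":0,"spin":0,"claw":5.8}]'; python3 -m handwheel '[{"tx":0.6,"ty":-3.8,"tz":0,"spin":0,"claw":5.8},{"tx":0.6,"ty":-3.8,"tz":0,"spin":0,"claw":5.8},{"tx":0.6,"ty":-3.8,"tz":0,"spin":0,"claw":5.8},{"tx":0.6,"ty":-3.8,"tz":0,"spin":0,"claw":5.8},{"tx":0.6,"ty":-3.8,"tz":0,"spin":0,"claw":5.8},{"tx":0.6,"ty":-3.8,"tz":0,"spin":0,"claw":5.8},{"tx":0.6,"ty":-3.8,"tz":0,"spin":0,"claw":5.8},{"tx":0.6,"ty":-3.8,"tz":0,"spin":0,"claw":5.8},{"tx":0.6,"ty":-3.8,"tz":0,"spin":0,"claw":5.8},{"tx":0.6,"ty":-3.8,"tz":0,"spin":0,"claw":5.8},{"tx":0.6,"ty":-3.8,"tz":0,"spin":0,"claw":5.8},{"tx":0.6,"ty":-3.8,"tz":0,"spin":0,"claw":5.8},{"tx":0.6,"ty":-3.8,"tz":0,"spin":0,"claw":5.8},{"tx":0.6,"ty":-3.8,"tz":0,"spin":0,"claw":5.8},{"tx":0,"ty":-0.5,"tz":0,"spin":0,"claw":5.8},{"tx":0,"ty":0,"tz":0,"spin":0,"claw":5.8},{"tx":0,"ty":0,"tz":0,"spin":0,"claw":5.8},{"tx":0,"ty":0,"tz":0,"spin":0,"claw":5.8}]'
```

```text
clock: 28.28
tcp_pos: [0.4934, -0.4118, 0.4624]
tcp_rot: [1.0, 0.0, 0.006, 0.005]
ft_force: [0.7, -0.5, 0.3]
gripper_width: 0.727
grip_force: 15.0
clock: 29.78
tcp_pos: [0.5769, 0.1244, 0.453]
tcp_rot: [1.0, -0.0, -0.0, 0.0]
ft_force: [-0.5, 0.8, -0.8]
gripper_width: 0.722
grip_force: 15.0
```

```bash
python3 -m handwheel '[{"tx":0.1,"ty":-0.1,"tz":2.5,"spin":0,"claw":5.8},{"tx":0,"ty":0,"tz":2,"spin":0,"claw":5.8},{"tx":0,"ty":0,"tz":1.3,"spin":0,"claw":5.8},{"tx":0,"ty":0,"tz":1,"spin":0,"claw":5.8},{"tx":0,"ty":0,"tz":0.6,"spin":0,"claw":5.8},{"tx":0,"ty":0,"tz":0,"spin":0,"claw":5.8},{"tx":0,"ty":0,"tz":0.2,"spin":0,"claw":5.8},{"tx":0,"ty":0,"tz":0.1,"spin":0,"claw":5.8},{"tx":0,"ty":0,"tz":0,"spin":0,"claw":5.8},{"tx":0,"ty":0,"tz":0,"spin":0,"claw":5.8}]'
```

```text
clock: 30.62
tcp_pos: [0.5781, 0.1265, 0.3769]
tcp_rot: [1.0, 0.0, 0.001, -0.0]
ft_force: [-0.6, 0.4, 0.1]
gripper_width: 0.725
grip_force: 15.0
```

```bash
python3 -m handwheel '[{"tx":0,"ty":0,"tz":0.2,"spin":0,"claw":5.8},{"tx":0,"ty":0,"tz":0.2,"spin":0,"claw":5.8},{"tx":0,"ty":0,"tz":0,"spin":0,"claw":5.8},{"tx":0,"ty":0,"tz":0,"spin":0,"claw":5.8}]'
```

```text
clock: 30.95
tcp_pos: [0.578, 0.1265, 0.3726]
tcp_rot: [1.0, 0.0, 0.0, -0.0]
ft_force: [-0.5, -1.0, 2.0]
gripper_width: 0.724
grip_force: 15.0
```

```bash
python3 -m handwheel '[{"tx":0,"ty":0,"tz":0,"spin":0,"claw":9.1},{"tx":0,"ty":0,"tz":0,"spin":0,"claw":9.1},{"tx":0,"ty":0,"tz":0,"spin":0,"claw":9.1},{"tx":0,"ty":0,"tz":0,"spin":0,"claw":9.1},{"tx":0,"ty":0,"tz":-2,"spin":0,"claw":9.1},{"tx":0,"ty":0,"tz":-3,"spin":0,"claw":9.1},{"tx":0,"ty":0,"tz":-1.5,"spin":0,"claw":9.1}]'; python3 -m handwheel '[{"tx":-1.6,"ty":3.5,"tz":0,"spin":0,"claw":9.1},{"tx":-1.6,"ty":3.5,"tz":0,"spin":0,"claw":9.1},{"tx":-1.6,"ty":3.5,"tz":0,"spin":0,"claw":9.1},{"tx":-1.6,"ty":3.5,"tz":0,"spin":0,"claw":9.1},{"tx":-1.6,"ty":3.5,"tz":0,"spin":0,"claw":9.1},{"tx":-1.6,"ty":3.5,"tz":0,"spin":0,"claw":9.1},{"tx":-1.6,"ty":3.5,"tz":0,"spin":0,"claw":9.1},{"tx":-1.6,"ty":3.5,"tz":0,"spin":0,"claw":9.1},{"tx":-1.6,"ty":3.5,"tz":0,"spin":0,"claw":9.1},{"tx":-1.6,"ty":3.5,"tz":0,"spin":0,"claw":9.1},{"tx":-1.6,"ty":3.5,"tz":0,"spin":0,"claw":9.1},{"tx":-1.6,"ty":3.5,"tz":0,"spin":0,"claw":9.1},{"tx":-1.5,"ty":3.4,"tz":0,"spin":0,"claw":9.1},{"tx":0,"ty":0,"tz":4,"spin":0,"claw":9.1},{"tx":0,"ty":0,"tz":4,"spin":0,"claw":9.1},{"tx":0,"ty":0,"tz":4,"spin":0,"claw":9.1},{"tx":0,"ty":0,"tz":0,"spin":0,"claw":9.1},{"tx":0,"ty":0,"tz":0,"spin":0,"claw":9.1}]'
python3 - <<'E'
from h import *
W=cap('wrist','w9.png'); print(sensors.observe()['tcp_pos'],proj(W,(.371,-.328,.07)))
E
```

```text
clock: 31.53
tcp_pos: [0.5784, 0.1266, 0.4398]
tcp_rot: [1.0, 0.0, 0.002, -0.0]
ft_force: [0.8, 0.2, 0.2]
gripper_width: 0.998
grip_force: 0.0
clock: 33.03
tcp_pos: [0.3709, -0.3274, 0.3163]
tcp_rot: [1.0, 0.0, -0.002, -0.001]
ft_force: [-0.3, -0.3, 0.1]
gripper_width: 0.997
grip_force: 0.0
[ 0.37168308 -0.32796211  0.31834119] (np.float64(318.7410817359749), np.float64(256.2360877543563))
```

View pics/w9.png

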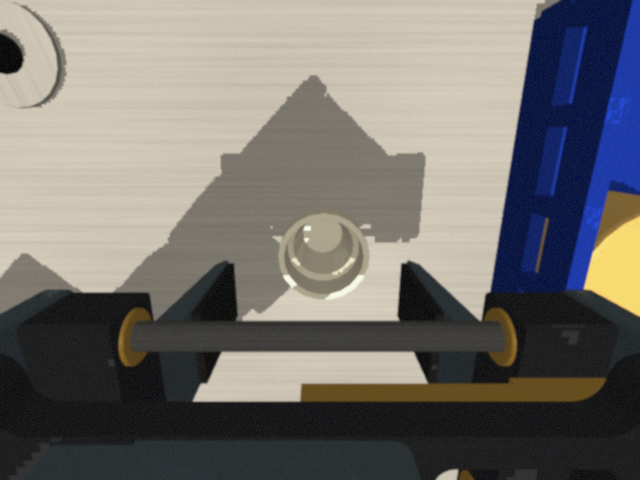

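m0's rim is centred at (323,254) between the fingers. The blue crate wall is off to the right, bottom edge at about col 495 and top edge at about col 585, so I'll check its clearance.

Run:
```python
from h import *
W=cap('wrist')
for u,v in((495,290),(508,180)): print(onz(W,u,v,0))
for z in (.06,.1,.14): print(z,onz(W,585,270,z))
print(onz(W,323,254,.07))
```

```text
[ 0.3130493  -0.50179003  0.        ]
[ 0.41927398 -0.49730049  0.        ]
0.06 [ 0.35770389 -0.5331018   0.06      ]
0.1 [ 0.37348768 -0.49863037  0.1       ]
0.14 [ 0.38927147 -0.46415894  0.14      ]
[ 0.37378537 -0.33254024  0.07      ]
```

```bash
python3 -m handwheel '[{"tx":0.1,"ty":0.3,"tz":3,"spin":0,"claw":9.1},{"tx":0,"ty":0,"tz":3,"spin":0,"claw":9.1},{"tx":0,"ty":0,"tz":1.3,"spin":0,"claw":9.1},{"tx":0,"ty":0,"tz":0.7,"spin":0,"claw":9.1},{"tx":0,"ty":0,"tz":0,"spin":0,"claw":9.1},{"tx":0,"ty":0,"tz":0,"spin":0,"claw":5.8},{"tx":0,"ty":0,"tz":0,"spin":0,"claw":5.8},{"tx":0,"ty":0,"tz":0,"spin":0,"claw":5.8},{"tx":0,"ty":0,"tz":0,"spin":0,"claw":5.8},{"tx":0,"ty":0,"tz":0,"spin":0,"claw":5.8},{"tx":0,"ty":0,"tz":0,"spin":0,"claw":5.8}]' 15
```

```text
clock: 34.05
tcp_pos: [0.3725, -0.3308, 0.2384]
tcp_rot: [1.0, 0.0, 0.001, 0.001]
ft_force: [0.7, 0.6, 6.0]
gripper_width: 0.738
grip_force: 15.0
```

```bash
python3 -m handwheel '[{"tx":0,"ty":0,"tz":-2.6,"spin":0,"claw":5.8},{"tx":0,"ty":0,"tz":-3.6,"spin":0,"claw":5.8},{"tx":0,"ty":0,"tz":-3.6,"spin":0,"claw":5.8},{"tx":0,"ty":0,"tz":-3.6,"spin":0,"claw":5.8},{"tx":0,"ty":0,"tz":-3.6,"spin":0,"claw":5.8},{"tx":0,"ty":0,"tz":-3.6,"spin":0,"claw":5.8},{"tx":0,"ty":0,"tz":-3.6,"spin":0,"claw":5.8},{"tx":0,"ty":0,"tz":0,"spin":0,"claw":5.8}]'; python3 -m handwheel '[{"tx":1.6,"ty":-3.5,"tz":0,"spin":0,"claw":5.8},{"tx":1.6,"ty":-3.5,"tz":0,"spin":0,"claw":5.8},{"tx":1.6,"ty":-3.5,"tz":0,"spin":0,"claw":5.8},{"tx":1.6,"ty":-3.5,"tz":0,"spin":0,"claw":5.8},{"tx":1.6,"ty":-3.5,"tz":0,"spin":0,"claw":5.8},{"tx":1.6,"ty":-3.5,"tz":0,"spin":0,"claw":5.8},{"tx":1.6,"ty":-3.5,"tz":0,"spin":0,"claw":5.8},{"tx":1.6,"ty":-3.5,"tz":0,"spin":0,"claw":5.8},{"tx":1.6,"ty":-3.5,"tz":0,"spin":0,"claw":5.8},{"tx":1.6,"ty":-3.5,"tz":0,"spin":0,"claw":5.8},{"tx":1.6,"ty":-3.5,"tz":0,"spin":0,"claw":5.8},{"tx":1.6,"ty":-3.5,"tz":0,"spin":0,"claw":5.8},{"tx":1.3,"ty":-3.6,"tz":0,"spin":0,"claw":5.8},{"tx":0,"ty":0,"tz":0,"spin":0,"claw":5.8},{"tx":0,"ty":0,"tz":0,"spin":0,"claw":5.8},{"tx":0,"ty":0,"tz":0,"spin":0,"claw":5.8}]'
```

```text
clock: 34.72
tcp_pos: [0.3725, -0.3309, 0.4868]
tcp_rot: [1.0, 0.0, 0.005, 0.005]
ft_force: [1.5, -0.4, -0.2]
gripper_width: 0.739
grip_force: 15.0
clock: 36.05
tcp_pos: [0.5768, 0.1253, 0.4784]
tcp_rot: [1.0, 0.0, -0.001, 0.001]
ft_force: [-0.0, -0.1, -0.5]
gripper_width: 0.739
grip_force: 15.0
```

Down from 0.478 to 0.4004: 7.4 cm first, then slowly.

```bash
python3 -m handwheel '[{"tx":0.1,"ty":-0.1,"tz":2.3,"spin":0,"claw":5.8},{"tx":0,"ty":0,"tz":2,"spin":0,"claw":5.8},{"tx":0,"ty":0,"tz":1.3,"spin":0,"claw":5.8},{"tx":0,"ty":0,"tz":1,"spin":0,"claw":5.8},{"tx":0,"ty":0,"tz":0.6,"spin":0,"claw":5.8},{"tx":0,"ty":0,"tz":0,"spin":0,"claw":5.8},{"tx":0,"ty":0,"tz":0.2,"spin":0,"claw":5.8},{"tx":0,"ty":0,"tz":0,"spin":0,"claw":5.8},{"tx":0,"ty":0,"tz":0,"spin":0,"claw":5.8}]'
```

```text
clock: 36.8
tcp_pos: [0.5781, 0.1264, 0.4061]
tcp_rot: [1.0, 0.0, 0.001, -0.0]
ft_force: [0.2, 0.3, -1.3]
gripper_width: 0.737
grip_force: 15.0
```

```bash
python3 -m handwheel '[{"tx":0,"ty":0,"tz":0.3,"spin":0,"claw":5.8},{"tx":0,"ty":0,"tz":0.2,"spin":0,"claw":5.8},{"tx":0,"ty":0,"tz":0.1,"spin":0,"claw":5.8},{"tx":0,"ty":0,"tz":0,"spin":0,"claw":5.8},{"tx":0,"ty":0,"tz":0,"spin":0,"claw":5.8}]'
```

```text
clock: 37.22
tcp_pos: [0.5781, 0.1265, 0.4004]
tcp_rot: [1.0, 0.0, 0.001, 0.0]
ft_force: [-1.2, -0.9, 4.8]
gripper_width: 0.734
grip_force: 15.0
```

```bash
python3 -m handwheel '[{"tx":0,"ty":0,"tz":0,"spin":0,"claw":9.1},{"tx":0,"ty":0,"tz":0,"spin":0,"claw":9.1},{"tx":0,"ty":0,"tz":0,"spin":0,"claw":9.1},{"tx":0,"ty":0,"tz":0,"spin":0,"claw":9.1},{"tx":0,"ty":0,"tz":-1,"spin":0,"claw":9.1},{"tx":0,"ty":0,"tz":-3,"spin":0,"claw":9.1},{"tx":0,"ty":0,"tz":-2,"spin":0,"claw":9.1},{"tx":-1,"ty":3.6,"tz":0,"spin":0,"claw":9.1},{"tx":-1,"ty":3.6,"tz":0,"spin":0,"claw":9.1},{"tx":-1,"ty":3.6,"tz":0,"spin":0,"claw":9.1},{"tx":-1,"ty":3.6,"tz":0,"spin":0,"claw":9.1},{"tx":-1,"ty":3.6,"tz":0,"spin":0,"claw":9.1},{"tx":-1,"ty":3.6,"tz":0,"spin":0,"claw":9.1},{"tx":0,"ty":0,"tz":0,"spin":0,"claw":9.1},{"tx":0,"ty":0,"tz":0,"spin":0,"claw":9.1}]'
python3 - <<'E'
from h import *
print(sensors.observe()['tcp_pos'])
W=cap('wrist');S=cap('scene'); D=cap('side')
B={}
for n,c in (('S',S),('D',D),('W',W)):
    h=cv2.cvtColor(c['color'],cv2.COLOR_RGB2HSV)
    if n!='W': print([tuple(int(q) for q in b) for b in blobs(cv2.inRange(h,(10,36,60),(35,85,255)),200,3500) if 80<b[0]<460 and b[1]>150])
    d=(c['color'].max(2)<45); B[n]=[b for b in blobs(d,20,4000) if 200<b[0]<400 and b[1]>50 and b[1]<300]; print([tuple(int(q) for q in b) for b in B[n]])
im=np.vstack([np.hstack([cv2.resize(S['color'][120:290,300:440],(300,300)),cv2.resize(D['color'][160:310,190:340],(300,300))]),np.hstack([cv2.resize(W['color'],(400,300)),np.zeros((300,200,3),np.uint8)])])
cv2.imwrite('pics/c10.png',im[:,:,::-1])
E
```

```text
clock: 38.47
tcp_pos: [0.5176, -0.0911, 0.46]
tcp_rot: [1.0, -0.002, 0.001, -0.0]
ft_force: [0.4, 0.7, 0.8]
gripper_width: 0.998
grip_force: 0.0
[ 0.51759492 -0.09108316  0.46000599]
[(360, 160, 41, 80, 2089, 378, 196)]
[(286, 151, 12, 31, 252, 292, 165), (246, 180, 5, 25, 33, 248, 191), (274, 259, 12, 15, 143, 279, 265)]
[(233, 185, 43, 95, 2873, 255, 228), (89, 232, 201, 206, 1070, 181, 343)]
[(346, 99, 18, 38, 398, 352, 120), (334, 239, 12, 14, 130, 339, 245)]
[(306, 200, 18, 9, 68, 314, 202), (399, 263, 89, 62, 2063, 421, 301)]
```

View pics/c10.png

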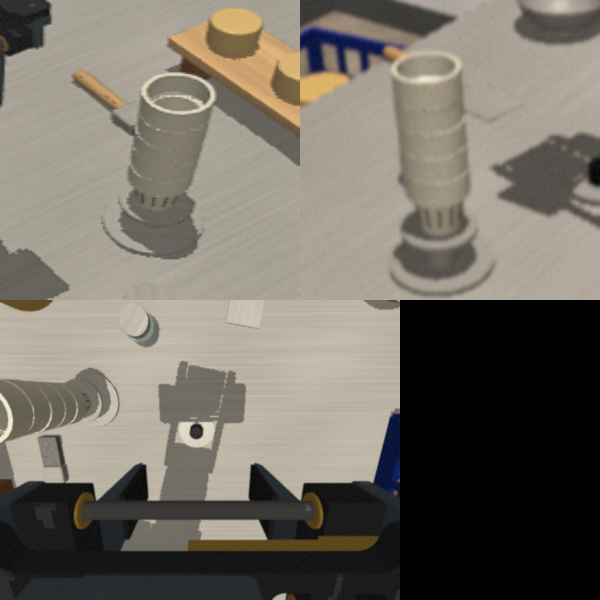

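The crops show all five moulds stacked evenly and nested upright on the stand. The top rim's centre is at crop (178,95) in the scene view and (427,67) in the side view. In the wrist crop the cover is at (196,432), i.e. full-size (314,211), free of neighbours.

Run:
```python
from h import *
W=cap('wrist');S=cap('scene'); D=cap('side')
print('rim',tri([(S,383.1,173.8),(D,253.5,193.5)]),proj(S,(.578,.1265,.232)),proj(D,(.578,.1265,.232)))
print('knobctr',tri([(S,279,265),(D,339,245)]))
g=W['color'].max(2); k=[b for b in blobs(g[180:240,270:360]<75,30)] ; print(k)
for b in k: print(onz(W,270+b[5],180+b[6],.028))
```

```text
rim (array([0.57750639, 0.12509307, 0.23000817]), np.float64(0.00064677945434767)) (np.float64(383.6207733948925), np.float64(172.82880674247906)) (np.float64(252.40076204956537), np.float64(192.80946668137972))
knobctr (array([ 0.51621249, -0.08556529,  0.02576595]), np.float64(0.0015020048032598045))
[(np.int32(36), np.int32(19), np.int32(20), np.int32(23), np.int32(369), np.float64(45.859078590785906), np.float64(30.368563685636857))]
[ 0.51550352 -0.08697488  0.028     ]
```

```bash
python3 -m handwheel '[{"tx":-0.1,"ty":-0.4,"tz":4,"spin":0,"claw":9.1},{"tx":0,"ty":0,"tz":4,"spin":0,"claw":9.1},{"tx":0,"ty":0,"tz":4,"spin":0,"claw":9.1},{"tx":0,"ty":0,"tz":4,"spin":0,"claw":9.1},{"tx":0,"ty":0,"tz":1,"spin":0,"claw":7},{"tx":0,"ty":0,"tz":0,"spin":0,"claw":7},{"tx":0,"ty":0,"tz":0,"spin":0,"claw":7}]'
python3 - <<'E'
from h import *
W=cap('wrist'); print(sensors.observe()['tcp_pos'])
u,v=proj(W,(.5155,-.087,.036)); print(u,v); u0,v0=int(u)-55,int(v)-50
m=W['color'].max(2)[v0:min(v0+100,318),u0:u0+110]<70
for b in blobs(m,100): print([int(q) for q in b], onz(W,u0+b[0]+b[2]/2,v0+b[6],.03))
E
```

```text
clock: 39.35
tcp_pos: [0.518, -0.0852, 0.2903]
tcp_rot: [1.0, 0.001, 0.001, 0.0]
ft_force: [0.2, -0.6, 1.1]
gripper_width: 0.804
grip_force: 0.0
[ 0.51833502 -0.0853752   0.2913416 ]
319.26594622325047 257.45152078344273
[38, 27, 35, 41, 1136, 55, 47] [ 0.51600769 -0.08720995  0.03      ]
```

```bash
python3 -m handwheel '[{"tx":-0.2,"ty":0.2,"tz":3,"spin":0,"claw":7},{"tx":0,"ty":0,"tz":3,"spin":0,"claw":7},{"tx":0,"ty":0,"tz":1.5,"spin":0,"claw":7},{"tx":0,"ty":0,"tz":0.7,"spin":0,"claw":7},{"tx":0,"ty":0,"tz":0.1,"spin":0,"claw":7},{"tx":0,"ty":0,"tz":0,"spin":0,"claw":7},{"tx":0,"ty":0,"tz":0,"spin":0,"claw":7}]' 20
```

```text
clock: 39.98
tcp_pos: [0.5161, -0.0877, 0.2081]
tcp_rot: [1.0, 0.0, 0.002, 0.0]
ft_force: [0.0, 0.1, -0.1]
gripper_width: 0.767
grip_force: 0.0
```

```bash
python3 -m handwheel '[{"tx":0,"ty":0,"tz":0.2,"spin":0,"claw":7},{"tx":0,"ty":0,"tz":0,"spin":0,"claw":2},{"tx":0,"ty":0,"tz":0,"spin":0,"claw":2},{"tx":0,"ty":0,"tz":0,"spin":0,"claw":2},{"tx":0,"ty":0,"tz":0,"spin":0,"claw":2},{"tx":0,"ty":0,"tz":0,"spin":0,"claw":2},{"tx":0,"ty":0,"tz":0,"spin":0,"claw":2},{"tx":0,"ty":0,"tz":0,"spin":0,"claw":2},{"tx":0,"ty":0,"tz":0,"spin":0,"claw":2}]' 20
```

```text
clock: 40.73
tcp_pos: [0.5151, -0.0875, 0.2042]
tcp_rot: [1.0, 0.0, -0.0, 0.0]
ft_force: [-0.4, -0.5, -0.1]
gripper_width: 0.303
grip_force: 20.0
```

```bash
python3 -m handwheel '[{"tx":0,"ty":0,"tz":-2,"spin":0,"claw":2},{"tx":0,"ty":0,"tz":-3.6,"spin":0,"claw":2},{"tx":0,"ty":0,"tz":-3.6,"spin":0,"claw":2},{"tx":0,"ty":0,"tz":-3.6,"spin":0,"claw":2},{"tx":0,"ty":0,"tz":-3.6,"spin":0,"claw":2},{"tx":0,"ty":0,"tz":-3.6,"spin":0,"claw":2},{"tx":0,"ty":0,"tz":-3.6,"spin":0,"claw":2},{"tx":0,"ty":0,"tz":-3.6,"spin":0,"claw":2},{"tx":0,"ty":0,"tz":0,"spin":0,"claw":2},{"tx":0.9,"ty":-3,"tz":0,"spin":0,"claw":2},{"tx":0.9,"ty":-3,"tz":0,"spin":0,"claw":2},{"tx":0.9,"ty":-3,"tz":0,"spin":0,"claw":2},{"tx":0.9,"ty":-3,"tz":0,"spin":0,"claw":2},{"tx":0.9,"ty":-3,"tz":0,"spin":0,"claw":2},{"tx":0.9,"ty":-3,"tz":0,"spin":0,"claw":2},{"tx":0.9,"ty":-3,"tz":0,"spin":0,"claw":2},{"tx":0,"ty":-0.4,"tz":0,"spin":0,"claw":2},{"tx":0,"ty":0,"tz":0,"spin":0,"claw":2},{"tx":0,"ty":0,"tz":0,"spin":0,"claw":2}]'
python3 - <<'E'
from h import *
print(sensors.observe()['tcp_pos'])
S=cap('scene'); D=cap('side')
im=np.hstack([cv2.resize(S['color'][90:240,310:460],(400,400)),cv2.resize(D['color'][120:270,180:330],(400,400))])
cv2.imwrite('pics/c11.png',im[:,:,::-1])
E
```

```text
clock: 42.32
tcp_pos: [0.5779, 0.1264, 0.4753]
tcp_rot: [1.0, 0.0, -0.001, 0.001]
ft_force: [-0.4, -0.0, -1.0]
gripper_width: 0.304
grip_force: 20.0
[0.57786862 0.12637477 0.47533375]
```

View pics/c11.png

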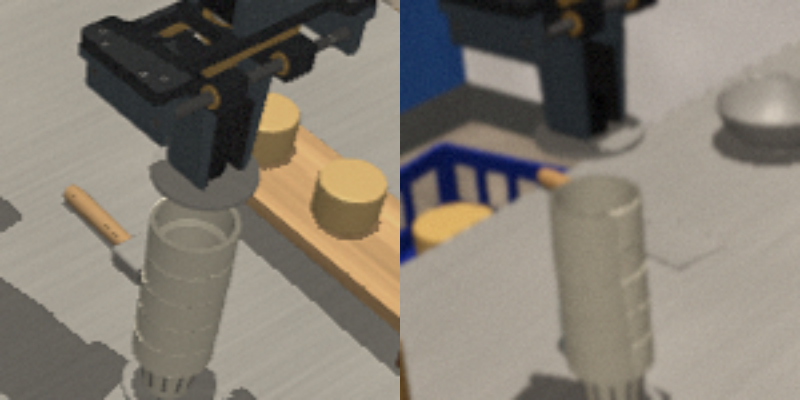

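The cover is held level above the stack and centred in both views: disc at about (205,185) over the rim at (195,220), and at (590,133) over (597,190).

```bash
python3 -m handwheel '[{"tx":0,"ty":0,"tz":1.5,"spin":0,"claw":2},{"tx":0,"ty":0,"tz":1.3,"spin":0,"claw":2},{"tx":0,"ty":0,"tz":0.6,"spin":0,"claw":2},{"tx":0,"ty":0,"tz":0.4,"spin":0,"claw":2},{"tx":0,"ty":0,"tz":0.2,"spin":0,"claw":2},{"tx":0,"ty":0,"tz":0,"spin":0,"claw":2},{"tx":0,"ty":0,"tz":0,"spin":0,"claw":2},{"tx":0,"ty":0,"tz":0,"spin":0,"claw":2}]'
```

```text
clock: 43.08
tcp_pos: [0.5781, 0.1264, 0.437]
tcp_rot: [1.0, 0.0, 0.001, -0.0]
ft_force: [-0.3, -0.9, -0.7]
gripper_width: 0.302
grip_force: 20.0
```

```bash
python3 -m handwheel '[{"tx":0,"ty":0,"tz":0.2,"spin":0,"claw":2},{"tx":0,"ty":0,"tz":0.2,"spin":0,"claw":2},{"tx":0,"ty":0,"tz":0.2,"spin":0,"claw":2},{"tx":0,"ty":0,"tz":0,"spin":0,"claw":2},{"tx":0,"ty":0,"tz":0,"spin":0,"claw":2},{"tx":0,"ty":0,"tz":0,"spin":0,"claw":2}]'
```

```text
clock: 43.58
tcp_pos: [0.578, 0.1266, 0.4312]
tcp_rot: [1.0, 0.0, 0.001, -0.0]
ft_force: [-1.5, 0.6, 5.9]
gripper_width: 0.299
grip_force: 20.0
```

Contact came at the expected height. Release, retreat and check.

```bash
python3 -m handwheel '[{"tx":0,"ty":0,"tz":0,"spin":0,"claw":7},{"tx":0,"ty":0,"tz":0,"spin":0,"claw":7},{"tx":0,"ty":0,"tz":0,"spin":0,"claw":7},{"tx":0,"ty":0,"tz":0,"spin":0,"claw":7},{"tx":0,"ty":0,"tz":0,"spin":0,"claw":7},{"tx":0,"ty":0,"tz":-1.5,"spin":0,"claw":7},{"tx":0,"ty":0,"tz":-3,"spin":0,"claw":7},{"tx":-2,"ty":3,"tz":0,"spin":0,"claw":7},{"tx":-2,"ty":3,"tz":0,"spin":0,"claw":7},{"tx":-2,"ty":3,"tz":0,"spin":0,"claw":7},{"tx":-2,"ty":3,"tz":0,"spin":0,"claw":7},{"tx":-2,"ty":3,"tz":0,"spin":0,"claw":7},{"tx":0,"ty":0,"tz":0,"spin":0,"claw":7},{"tx":0,"ty":0,"tz":0,"spin":0,"claw":7},{"tx":0,"ty":0,"tz":0,"spin":0,"claw":7}]'
python3 - <<'E'
from h import *
S=cap('scene'); D=cap('side')
im=np.hstack([cv2.resize(S['color'][90:310,280:500],(400,400)),cv2.resize(D['color'][150:400,90:340],(400,400))])
cv2.imwrite('pics/c12.png',im[:,:,::-1])
E
```

```text
clock: 44.83
tcp_pos: [0.4783, -0.0233, 0.4754]
tcp_rot: [1.0, -0.0, 0.0, -0.0]
ft_force: [0.0, 0.3, 0.4]
gripper_width: 0.765
grip_force: 0.0
```

View pics/c12.png

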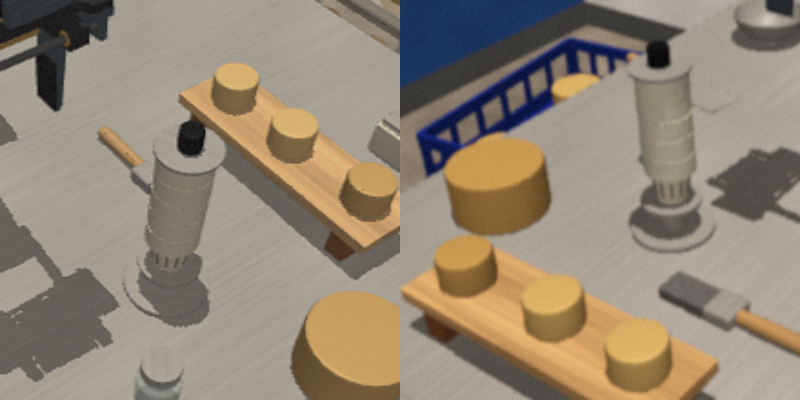

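The cover sits level on the stack (knob at crop (191,138) and (657,54)). The cheese is on the board, and the jar and brush are in place.

```bash
python3 -c "from workcell import ctrl; print(ctrl.close_job())"
```

```text
the job is handed in; nothing more can be done
None
```

I handed the job in at about 45 s: the cheese stands in the free place on the board, all five moulds are nested on the stand, and the cover is seated level on top. The final pictures show the jar and brush in place, but the hand-in returned no verdict.

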